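# Clear the tool holder and stand the sampling tools in it

## Robot

A 6-joint arm with a two-finger parallel gripper is mounted at the origin on the work surface. World frame = base frame: x ahead of the robot, y to its left, z up, the work surface at z = 0. Lengths are in m, angles in rad, forces in N, time in s.
With the tool pointing down it reaches from about 0.35 to 0.95 m from the base axis. Payload 17.4 kg.
Tool frame: the origin (TCP) lies at the very end of the fingers, on their centre line; the grasp point (between the pads) lies 19 mm behind it (arm.grip_depth is the distance from the TCP to the grasp point, in m); z points along the fingers, x is the direction in which the jaws open and shut, and the axes are right-handed (so a half turn about z gives the same grasp; the last joint's range is limited). The gripper opens to 93 mm and grips with 3 to 60 N. Pads are 15 mm wide; open, the fingers measure 128 mm over their backs; the gripper's body (75 mm by 188 mm) begins 65 mm behind the grasp point.
Start: joints at [-1.279, 0.116, 1.442, -0, 1.584, -0.038], TCP at [0.219, -0.639, 0.219] pointing down, gripper open.
Joint ranges: [-2.83, 2.83], [-0.83, 2.19], [0.07, 2.5], [-1.14, 4.28], [0.01, 3], [-2.97, 2.97]. Speed limits (rad/s): [1.89, 1.89, 2.22, 3.14, 3.14, 3.14].

## Interface

Orientations are given as a unit quaternion [w, x, y, z].
In Python, from bench import arm gives the robot as it stands.
- The arm moves only by the shell command python3 -m jog 'ROWS' [FORCE]. ROWS is JSON, a list of rows, each a list of 5 numbers: the opening, from -1 (shut) to 1 (fully open), then the shift along the tool's x, y, z in m, then the turn about the tool's z in degrees. A call has 1 to 5 rows; each row is the pose to reach, as a shift and turn from the pose commanded when the call began, along the tool's axes at that moment; what a row does not reach only later rows make up. A row lasts 1/10 s, in which the tool goes at most 50 mm and 8.59 degrees, less where a joint would pass 70% of its speed; a pose out of reach is approached as far as the arm can. A call with a gripper value outside its range is refused whole. The fingers move at their own pace and stop on an object; FORCE is the grip in N (left out, the last holds). Time passes only in rows, so rows that repeat a pose let the fingers close. It gives the time, the measured TCP pose, the force and the opening at its end, in the units of the state.
- arm.read_state(): the state, without advancing time (a new reading comes with each control period).
- arm.read_camera(name): name is "scene" or "top" or "wrist"; returns the picture (384x512x3 uint8, blue, green, red); there is no depth.
- arm.get_calibration(name): a dict with "mtx" (3x3 intrinsics, pixels), "origin" and "orientation" of the camera in the world. Camera axes: x right, y up, looking along -z (the intrinsics and any distortion apply to the point x, -y, -z); pixel columns grow to the right and rows downward; lengths in m; the calibration is good to about 2 mm. The wrist camera is an equidistant fisheye: a pixel r from the principal point sees the ray r / f radians off the axis. A picture is of the moment at which its call begins: read the wrist's pose just before it. get_calibration takes no time and is no camera call; for the wrist camera it gives the pose at the moment of the call.
- arm.hand_in(): hands the job in, once; it reports no verdict.
The state is a dict: "time": time; "joint_pos": joint angles; "qd": joint speeds; "joint_efforts": joint torques, N m; "tcp_pos": TCP position; "ee_rot": TCP orientation; "wrist_force": force on the tool from outside, world axes, zero at the start; "ft_torque": the same for the moment, N m; "finger_gap": opening from 0.0 (shut) to 1.0 (fully open).
Only numpy, scipy, OpenCV 4.12 (cv2) and the standard library are available. Lean on these libraries where they do the work, as an engineer would, in place of code of your own. Each camera call takes 0.05 s, during which the arm holds its last target. There are 200 camera calls.

## Task

A lidded sample tub has been left standing on top of the sampling-tool holder. First, before touching the tools, lift it off and set it down (not drop it) upright on the floor of the steel tray, in the free part, without disturbing the two tubs already there. Then take the three tools from the sloping rack and stand them head-down in the holder, handles up: the flat paddle in the long slot in the middle and one stirring rod in each of the two square wells, all of them down to the bottom.

Things in the scene. Friction and masses are not known exactly. Their poses are not given: they have to be found in the camera images.
- holder: White plastic tool holder, fixed block 76 x 220 x 95 mm (x, y, z). Origin: centre of its underside; the row of three openings runs along its y axis, z up. The openings are 80 mm deep (their floor is 15 mm above the origin).
- well_left (a point): Centre of the mouth of the square well (32 x 32 mm) at +y, on the holder's top face, 95 mm above the table and 80 mm from the slot; its axes are the holder's.
- slot (a point): Centre of the mouth of the long slot in the middle (20 mm along the holder's x, 56 mm along its y), on the top face.
- well_right (a point): Centre of the mouth of the square well (32 x 32 mm) at -y, on the top face.
- tub: White lidded sample tub, 70 mm tall; body tapering from 52 mm at the foot to 58 mm, lid 62 mm across and 14 mm deep at the top. Stands on the holder, covering one or more openings. Origin: centre of its underside; z up.
- tray: Fixed stainless tray, 280 x 190 mm, walls 35 mm high and 4 mm thick, floor 4 mm above the origin. Origin: centre of its underside, x along its length. Its half towards -x (nearer the robot) is free; the two other tubs stand in the +x half.
- tub_a: Bystander: a lidded sample tub like tub, standing in the far part of the tray. Origin: centre of its underside.
- tub_b: Bystander: a lidded sample tub like tub, standing in the far part of the tray. Origin: centre of its underside.
- rack: Fixed steel rack, 150 x 230 mm, 166 mm high. Origin: under its middle, on the table. Three places 62 mm apart along its y. Tools lean 40 degrees from vertical, head down on the ledge near the robot, handle up towards +x, on three bars 62, 100 and 176 mm from the head's end; the lower two have cheeks as high as the tool's axis. The handle is free between 105 and 171 mm.
- paddle: Paddle, 185 mm long: flat steel blade 44 mm wide (its y), 5 mm thick (its x) and 40 mm long, then a 12 mm square steel shaft, then a white plastic handle 18 mm square over the last 75 mm. Balance point about 90 mm from the head's end. Origin: centre of the blade's end; z runs along the paddle towards the handle. Starts in any place of the rack, blade flat in the slope.
- rod_1: Stirring rod, 185 mm long: round steel head 22 mm across and 30 mm long, then a 12 mm square steel shaft, then a white plastic handle 18 mm square over the last 75 mm. Balance point about 90 mm from the head's end. Origin: centre of the head's end face; z runs along the rod towards the handle. The two rods are alike. Starts in any place of the rack.
- rod_2: Stirring rod, 185 mm long: round steel head 22 mm across and 30 mm long, then a 12 mm square steel shaft, then a white plastic handle 18 mm square over the last 75 mm. Balance point about 90 mm from the head's end. Origin: centre of the head's end face; z runs along the rod towards the handle. The two rods are alike. Starts in any place of the rack.
Things that resemble listed ones, but are neither listed nor needed, are in the scene too. Leave any purple look-alike of the rod_2 alone. What is shaped like the paddle but blue is not meant.

How it is judged:
By the outcome, as a careful person would: the job done as asked, in the order asked, and still so for the second after the job is handed in, with the robot touching nothing.
It also fails if it takes over 72 s, if anything falls off the work surface, if the arm or the gripper's body presses on something with over 40 N, if the wrist force passes 120 N, or if a joint passes its speed limit or range.

## Working session

There is one attempt and no reset: what is moved stays moved. The work goes in short steps, Python scripts to look and compute and a shell command to move; the robot and the scene stay as the last step left them, time stands still between calls to the robot, and variables do not carry over. Pictures are saved under pics/ and viewed, about 8 in all and at most 12, crops included, and the job is handed in when it is done.

```bash
ls; mkdir -p pics
cat > h.py <<'E'
import numpy as np, cv2
from scipy.spatial.transform import Rotation as R
from bench import arm
def rot(q): return R.from_quat([q[1],q[2],q[3],q[0]]).as_matrix()
def proj(name,P,c=None):
    c=c or arm.get_calibration(name); K=np.array(c["mtx"])
    p=(np.atleast_2d(P)-c["origin"])@rot(c["orientation"])
    p=p*[1,-1,-1]
    if name=="wrist":
        r=np.hypot(p[:,0],p[:,1])+1e-12; s=np.arctan2(r,p[:,2])/r
        u=np.c_[p[:,0]*s,p[:,1]*s]
    else: u=p[:,:2]/p[:,2:]
    return u*[K[0,0],K[1,1]]+K[:2,2]
def unproj(name,uv,z,c=None):
    c=c or arm.get_calibration(name); K=np.array(c["mtx"])
    x=(np.atleast_2d(uv)-K[:2,2])/[K[0,0],K[1,1]]
    if name=="wrist":
        t=np.hypot(*x.T)[:,None]+1e-12; d=np.c_[x/t*np.sin(t),np.cos(t)]
    else: d=np.c_[x,np.ones(len(x))]
    d=(d*[1,-1,-1])@rot(c["orientation"]).T; o=np.array(c["origin"])
    return o+d*((z-o[2])/d[:,2])[:,None]
E
python3 - <<'E'
from h import *
for n in("scene","top"):
    cv2.imwrite(f"pics/{n}0.png",arm.read_camera(n)); c=arm.get_calibration(n); print(n,{k:np.round(v,4).tolist() if not isinstance(v,str) else v for k,v in c.items()})
s=arm.read_state(); print(s)
E
```

```text
pics
scene {'mtx': [[382.9026, 0.0, 260.4238], [0.0, 382.9026, 192.4862], [0.0, 0.0, 1.0]], 'origin': [1.0536, 0.4605, 0.7374], 'orientation': [0.4225, 0.1977, 0.3733, 0.8019]}
top {'mtx': [[462.4652, 0.0, 260.0658], [0.0, 462.4652, 195.9713], [0.0, 0.0, 1.0]], 'origin': [0.2539, 0.0052, 1.5049], 'orientation': [-0.7034, -0.0392, 0.0413, 0.7085]}
{'time': 0.1, 'joint_pos': array([-1.27879559e+00,  1.16459464e-01,  1.44217653e+00, -3.30275926e-05,
        1.58401056e+00, -3.77865035e-02]), 'qd': array([ 1.76049144e-03, -6.06732358e-04, -2.90558832e-03,  3.26066399e-04,
       -5.98761167e-05, -5.11008416e-04]), 'joint_efforts': array([ 4.70002451e-04, -7.22896028e+01, -6.23870444e+01,  7.82165746e-02,
        2.27175525e-02, -9.04900730e-05]), 'tcp_pos': array([ 0.21853272, -0.63845806,  0.21797817]), 'ee_rot': array([-3.09307857e-04,  8.13584960e-01, -5.81445814e-01, -4.26939461e-04]), 'wrist_force': array([ 0.31721592, -1.02867831,  0.24547816]), 'ft_torque': array([ 0.03728586,  0.03589427, -0.00619728]), 'finger_gap': 1.0001481305103348}
```

View pics/scene0.png

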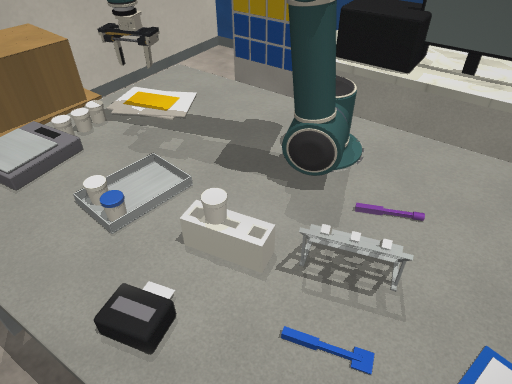

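View pics/top0.png

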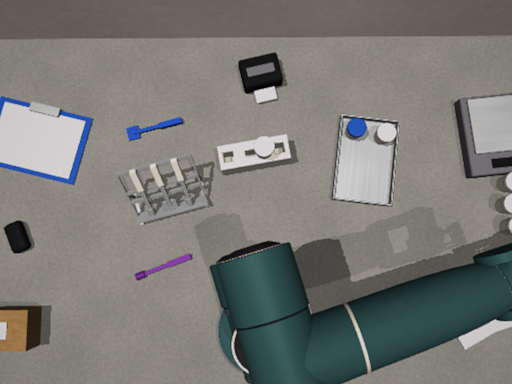

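Scene picture: tub on the holder at (214,205), tray with two tubs at left, rack with three tools at (356,245); decoys: purple rod (390,211), blue paddle (330,350). Top picture: holder (255,153), the tub on it (264,147), tray (366,160), rack (165,190), purple rod (163,267), blue paddle (155,128). Enlarged next, to confirm which tool is where and to measure.

Run:
```python
from h import *
a=cv2.imread("pics/top0.png")
c1=cv2.resize(a[145:230,110:220],None,fx=6,fy=6,interpolation=cv2.INTER_CUBIC)  #660x510
cv2.imwrite("pics/rackcrop.png",c1)
b=cv2.resize(a[110:210,210:410],None,fx=4,fy=4,interpolation=cv2.INTER_CUBIC)
cv2.imwrite("pics/holdcrop.png",b)
```

```text
(no output)
```

View pics/rackcrop.png

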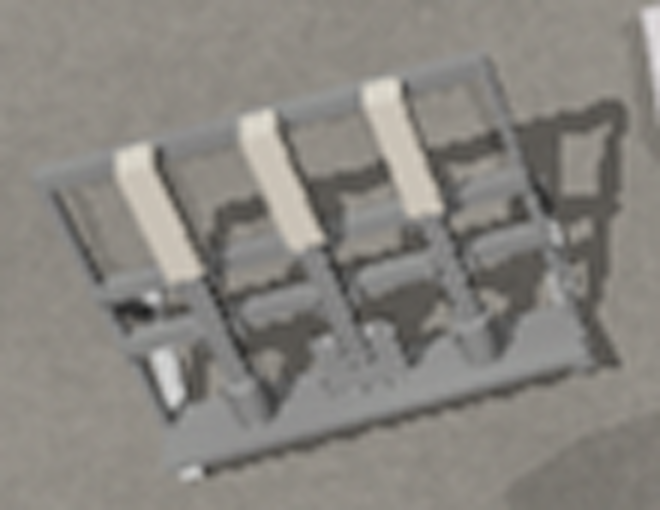

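View pics/holdcrop.png

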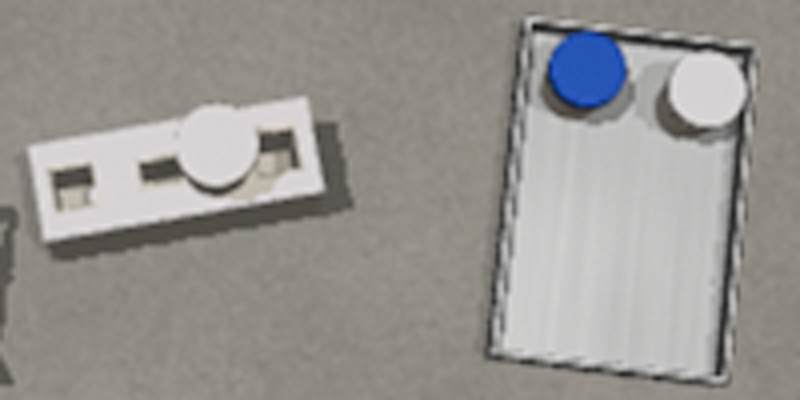

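Rack crop: three white-handled tools at crop x≈138/260/382; left and right have round heads (245,400), (475,335), the middle one a wide blade (365,360) → paddle in the middle, rods outside; the purple rod and blue paddle lie loose on the table and are excluded. Holder crop: corners (28,147),(307,96),(325,190),(44,242), tub lid (216,147) covering part of slot and right well; tray free half at the lower side.

Run:
```python
from h import *
a=cv2.imread("pics/scene0.png")
c=np.hstack([cv2.resize(a[180:300,295:415],(480,480),interpolation=cv2.INTER_CUBIC)[:, :],cv2.resize(a[180:300,178:258],(320,480),interpolation=cv2.INTER_CUBIC)])
cv2.imwrite("pics/scenecrop.png",c)
```

```text
(no output)
```

View pics/scenecrop.png

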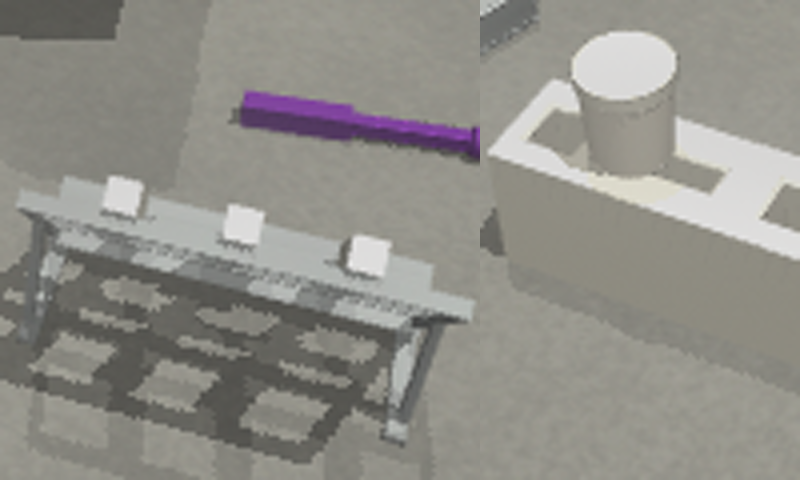

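```bash
cat > fit.py <<'E'
from h import *
from scipy.optimize import least_squares as ls
T=lambda x,y,s,ox,oy:np.array([[x/s+ox,y/s+oy]])[0]-(0.5-0.5/s)*0
def P(x,y,yaw): 
    c,s=np.cos(yaw),np.sin(yaw); return lambda L:np.asarray(L)@np.array([[c,s,0],[-s,c,0],[0,0,1]])+[x,y,0]
a=np.array([np.sin(np.radians(40)),0,np.cos(np.radians(40))]); n=np.array([-a[2],0,a[0]])
ys=np.array([62,0,-62])/1e3
rt=np.array([T(x,y,6,110,145) for x,y in[(136,150),(259,114),(382,83),(183,280),(304,248),(422,214)]])
rs=np.array([T(x,y,4,295,180) for x,y in[(369,256),(244,224),(123,197)]])
def fr(p):
    M=P(p[0],p[1],p[2]); o=[np.array([0,y,p[3]]) for y in ys]
    A=M([q+.185*a-.009*n for q in o]+[q+.110*a+.009*n for q in o]); B=M([q+.185*a for q in o])
    return np.r_[(proj("top",A)-rt).ravel(),(proj("scene",B)-rs).ravel()]
r=ls(fr,[.5,.25,.2,.03]); print("heads xyz-yaw",r.x.round(4),"res",r.fun.round(1))
ht=np.array([T(x,y,4,210,110) for x,y in[(28,147),(307,96),(325,190),(44,242)]])
hs=np.array([T(x,y,4,178,180) for x,y in[(8,150),(80,80)]])
def fh(p):
    M=P(*p); Q=M([[.038,.11,.095],[.038,-.11,.095],[-.038,-.11,.095],[-.038,.11,.095]])
    return np.r_[(proj("top",Q)-ht).ravel(),(proj("scene",Q[[1,2]])-hs).ravel()]
r2=ls(fh,[.45,0,.15]); print("holder",r2.x.round(4),"res",r2.fun.round(1))
tt=T(216.5,147,4,210,110); ts=T(145,64,4,178,180)
r3=ls(lambda p:np.r_[proj("top",[p[0],p[1],.165])[0]-tt,proj("scene",[p[0],p[1],.165])[0]-ts],[.45,0]); print("tub",r3.x.round(4),r3.fun.round(1))
tr=np.array([T(x,y,4,210,110) for x,y in[(527,17),(754,46),(726,383),(488,356)]])
def ft(p):
    Q=P(*p)([[.14,.095,.035],[.14,-.095,.035],[-.14,-.095,.035],[-.14,.095,.035]]); return (proj("top",Q)-tr).ravel()
r4=ls(ft,[.4,-.3,0]); print("tray",r4.x.round(4),r4.fun.round(1))
print("other tubs",unproj("top",[T(587,70,4,210,110),T(706,91,4,210,110)],.074).round(3))
for k in (ys): print("head",P(*r.x[:3])([0,k,r.x[3]]).round(4),"at 138mm",P(*r.x[:3])(np.array([0,k,r.x[3]])+.138*a).round(4))
M=P(*r2.x); print("slots",M([[0,.08,.095],[0,0,.095],[0,-.08,.095]]).round(4))
np.savez("fit.npz",rack=r.x,holder=r2.x,tub=r3.x,tray=r4.x)
E
python3 fit.py
```

```text
heads xyz-yaw [0.3822 0.2851 0.2606 0.0247] res [-0.8 -0.2 -0.9  0.3 -0.9 -0.   0.3  0.2  0.   0.2  0.2  0.5 -0.7 -0.1
 -0.6  0.3 -0.3 -0.2]
holder [0.5518 0.0209 0.1756] res [-0.9 -0.1 -1.1  0.1 -1.   0.2 -0.7 -0.  -0.6 -0.8 -2.  -2. ]
tub [ 0.5564 -0.0089] [-1.2 -1.  -0.3 -1.9]
tray [ 0.5375 -0.3427 -0.1299] [-0.6  0.   0.6 -0.3 -0.2  0.4  0.2 -0.1]
other tubs [[ 0.634 -0.308  0.074]
 [ 0.616 -0.401  0.074]]
head [0.3662 0.345  0.0247] at 138mm [0.4519 0.3679 0.1304]
head [0.3822 0.2851 0.0247] at 138mm [0.4679 0.3079 0.1304]
head [0.3982 0.2252 0.0247] at 138mm [0.4839 0.248  0.1304]
slots [[ 0.5379  0.0996  0.095 ]
 [ 0.5518  0.0209  0.095 ]
 [ 0.5658 -0.0579  0.095 ]]
```

```bash
cat > go.py <<'E'
import sys
from h import *
x,y,z,yaw=map(float,sys.argv[1:5]); s=arm.read_state(); M=rot(s["ee_rot"])
cur=np.degrees(np.arctan2(M[1,0],M[0,0])); d=np.array([x,y,z])-s["tcp_pos"]
print("t",round(s["time"],2),"tcp",s["tcp_pos"].round(4),"yaw",cur.round(2),"F",s["wrist_force"].round(1),"gap",round(s["finger_gap"]*93,1))
print("shift",(M.T@d).round(4),"turn",round(-(yaw-cur),2))
E
python3 go.py .55 -.01 .30 -80
```

```text
t 0.1 tcp [ 0.2185 -0.6385  0.218 ] yaw -71.1 F [ 0.3 -1.   0.2] gap 93.0
shift [-0.4873 -0.5171 -0.0815] turn 8.9
```

```bash
python3 -m jog '[[1,-0.03,-0.03,-0.03,1],[1,-0.06,-0.065,-0.05,2],[1,-0.09,-0.1,-0.08,4],[1,-0.12,-0.13,-0.08,6],[1,-0.15,-0.16,-0.08,9]]'; python3 go.py .55 -.01 .30 -80
```

```text
time: 0.6
tcp_pos: [0.3221, -0.4432, 0.2997]
ee_rot: [0.0, 0.765, -0.644, 0.001]
wrist_force: [1.1, 0.0, -0.6]
finger_gap: 1.003
t 0.6 tcp [ 0.3221 -0.4432  0.2997] yaw -80.19 F [ 1.1  0.  -0.6] gap 93.3
shift [-0.388  -0.2984 -0.0006] turn -0.19
```

```bash
python3 -m jog '[[1,-0.039,-0.03,0,0],[1,-0.078,-0.06,0,0],[1,-0.117,-0.09,0,0],[1,-0.156,-0.12,0,0],[1,-0.195,-0.15,0,0]]' >/dev/null;  python3 -m jog '[[1,-0.039,-0.03,0,0],[1,-0.078,-0.06,0,0],[1,-0.117,-0.09,0,0],[1,-0.156,-0.12,0,0],[1,-0.193,-0.148,0,0]]'; python3 -m jog '[[1,0,0,0,0],[1,0,0,0,0]]' >/dev/null; python3 go.py .55 -.01 .30 -80
python3 - <<'E'
from h import *
c=arm.get_calibration("wrist"); im=arm.read_camera("wrist"); cv2.imwrite("pics/w1.png",im)
np.savez("w1.npz",**{k:np.array(v) for k,v in c.items() if k in("mtx","origin","orientation")}); print(c)
f=np.load("fit.npz")
from fit import P
M=P(*f["holder"]); Q=M([[.038,.11,.095],[.038,-.11,.095],[-.038,-.11,.095],[-.038,.11,.095]])
pr=proj("wrist",np.vstack([Q,[[*f["tub"],.165]]]),c); print(pr.round(1))
v=im.copy()
v=cv2.resize(v,None,fx=1.5,fy=1.5)
for p in pr: cv2.drawMarker(v,tuple(int(t*1.5) for t in p),(0,0,255),cv2.MARKER_CROSS,12,1)
cv2.imwrite("pics/w1v.png",v)
E
```

```text
time: 1.6
tcp_pos: [0.5488, -0.0092, 0.2985]
ee_rot: [0.0, 0.766, -0.643, -0.0]
wrist_force: [0.5, -0.7, 0.2]
finger_gap: 1.0
t 1.8 tcp [ 0.5483 -0.0107  0.298 ] yaw -79.99 F [ 0.3 -0.7 -0.4] gap 92.9
shift [-0.0004 -0.0018 -0.002 ] turn 0.01
{'mtx': array([[297.31863964,   0.        , 251.58678204],
       [  0.        , 297.31863964, 191.34141629],
       [  0.        ,   0.        ,   1.        ]]), 'origin': array([0.61378574, 0.00095427, 0.46452454]), 'orientation': array([ 0.76052446, -0.09190296,  0.07687806, -0.63815841])}
heads xyz-yaw [0.3822 0.2851 0.2606 0.0247] res [-0.8 -0.2 -0.9  0.3 -0.9 -0.   0.3  0.2  0.   0.2  0.2  0.5 -0.7 -0.1
 -0.6  0.3 -0.3 -0.2]
holder [0.5518 0.0209 0.1756] res [-0.9 -0.1 -1.1  0.1 -1.   0.2 -0.7 -0.  -0.6 -0.8 -2.  -2. ]
tub [ 0.5564 -0.0089] [-1.2 -1.  -0.3 -1.9]
tray [ 0.5375 -0.3427 -0.1299] [-0.6  0.   0.6 -0.3 -0.2  0.4  0.2 -0.1]
other tubs [[ 0.634 -0.308  0.074]
 [ 0.616 -0.401  0.074]]
head [0.3662 0.345  0.0247] at 138mm [0.4519 0.3679 0.1304]
head [0.3822 0.2851 0.0247] at 138mm [0.4679 0.3079 0.1304]
head [0.3982 0.2252 0.0247] at 138mm [0.4839 0.248  0.1304]
slots [[ 0.5379  0.0996  0.095 ]
 [ 0.5518  0.0209  0.095 ]
 [ 0.5658 -0.0579  0.095 ]]
[[143.1 138.2]
 [314.8 136.4]
 [312.7 195. ]
 [146.7 195.1]
 [251.2 177. ]]
```

View pics/w1v.png

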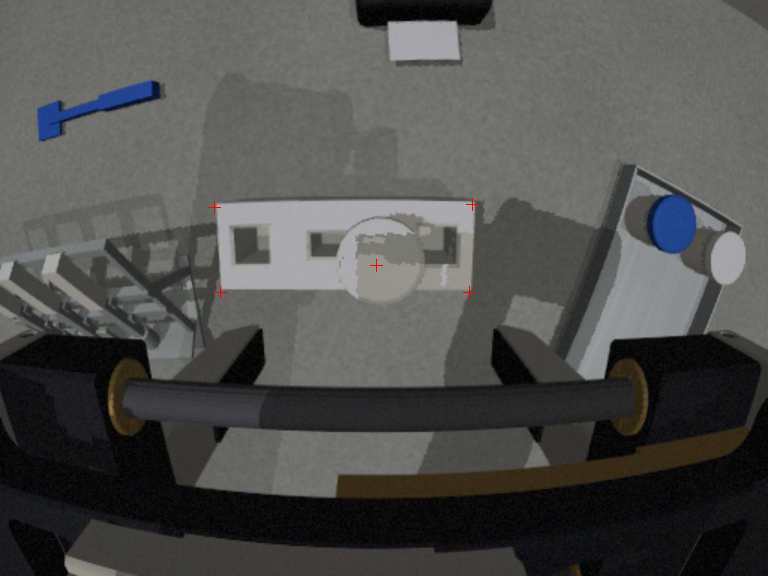

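Wrist view: holder corners about (218,204),(474,204),(473,292),(220,290), tub lid centre (380,260) in the 1.5x picture, within 3 px of the prediction; left well and slot visible. Refit with these.

```bash
sed -i 's/^print\|; print(/&/' fit.py
python3 - <<'E'
from h import *
import io,contextlib
with contextlib.redirect_stdout(io.StringIO()): from fit import P,ht,fh,T,ls
c=dict(np.load("w1.npz"))
w=np.array([(218,204.5),(474,204),(473,291.5),(220,290),(230,226),(270,226),(270,264),(231,264)])/1.5
L=[[.038,.11,.095],[.038,-.11,.095],[-.038,-.11,.095],[-.038,.11,.095],[.016,.096,.095],[.016,.064,.095],[-.016,.064,.095],[-.016,.096,.095]]
r=ls(lambda p:(proj("wrist",P(*p)(L),c)-w).ravel(),[.55,.02,.17]); print(r.x.round(4),r.fun.round(1))
lid=unproj("wrist",[(380/1.5,260/1.5)],.165,c); print("lid",lid.round(4))
M=P(*r.x);print(M([[0,.08,.095],[0,0,.095],[0,-.08,.095]]).round(4))
E
```

```text
[0.5545 0.0197 0.1628] [-0.9 -1.1  0.5 -0.4 -1.8 -0.1  0.6 -1.   1.7  1.2 -1.3  0.8 -0.6  0.2
  2.1  0.1]
lid [[ 0.5605 -0.0104  0.165 ]]
[[ 0.5415  0.0986  0.095 ]
 [ 0.5545  0.0197  0.095 ]
 [ 0.5675 -0.0592  0.095 ]]
```

```bash
python3 go.py .5588 -.0098 .139 -80
```

```text
t 1.85 tcp [ 0.5481 -0.0116  0.2983] yaw -80.08 F [-1.1 -0.4  0.7] gap 93.4
shift [ 0.     -0.011   0.1593] turn -0.08
```

```bash
python3 -m jog '[[1,-0.001,-0.01,0.04,0],[1,-0.001,-0.01,0.08,0],[1,-0.001,-0.01,0.12,0],[1,-0.001,-0.01,0.145,0],[1,-0.001,-0.01,0.158,0]]' 20; python3 -m jog '[[1,0,0,0,0],[0.3,0,0,0,0],[0.3,0,0,0,0],[0.1,0,0,0,0],[-0.2,0,0,0,0]]' 20;python3 -m jog '[[-0.2,0,0,0,0],[-0.2,0,0,0,0],[-0.2,0,0,0,0]]' 20; python3 go.py .5588 -.0098 .139 -80
```

```text
time: 2.35
tcp_pos: [0.5567, -0.0101, 0.1384]
ee_rot: [0.001, 0.765, -0.644, -0.001]
wrist_force: [-0.3, -0.7, 0.3]
finger_gap: 1.002
time: 2.85
tcp_pos: [0.5582, -0.0088, 0.1415]
ee_rot: [-0.0, 0.765, -0.643, 0.0]
wrist_force: [0.5, -0.9, 1.0]
finger_gap: 0.704
time: 3.15
tcp_pos: [0.5582, -0.0088, 0.1411]
ee_rot: [-0.0, 0.765, -0.643, 0.0]
wrist_force: [0.6, -0.7, 5.3]
finger_gap: 0.657
t 3.15 tcp [ 0.5582 -0.0088  0.1411] yaw -80.1 F [ 0.6 -0.7  5.3] gap 61.1
shift [ 0.0011 -0.0004  0.0021] turn -0.1
```

```bash
python3 -m jog '[[-0.2,0,0,-0.01,0],[-0.2,0,0,-0.025,0],[-0.2,0,0,-0.05,0],[-0.2,0,0,-0.07,0],[-0.2,0,0,-0.07,0]]' 25; python3 go.py .470 -.334 .2 -90
```

```text
time: 3.65
tcp_pos: [0.5589, -0.0088, 0.2145]
ee_rot: [-0.001, 0.765, -0.643, 0.002]
wrist_force: [0.1, -0.0, -1.2]
finger_gap: 0.656
t 3.65 tcp [ 0.5589 -0.0088  0.2145] yaw -80.1 F [ 0.1 -0.  -1.2] gap 61.0
shift [0.3051 0.1436 0.0142] turn 9.9
```

```bash
python3 -m jog '[[-0.2,0.02,0.01,0,0],[-0.2,0.05,0.024,0,2],[-0.2,0.085,0.04,0,5],[-0.2,0.12,0.057,0,7],[-0.2,0.155,0.074,0,10]]' >/dev/null; python3 go.py .470 -.334 .2 -90
```

```text
t 4.15 tcp [ 0.5109 -0.1753  0.2101] yaw -90.17 F [ 0.3 -0.3 -1. ] gap 60.8
shift [0.1588 0.0404 0.0101] turn -0.17
```

```bash
python3 -m jog '[[-0.2,0,0,0,0]]'; python3 go.py .470 -.334 .2 -90
```

```text
time: 4.25
tcp_pos: [0.5104, -0.1774, 0.2101]
ee_rot: [-0.001, -0.705, 0.71, 0.0]
wrist_force: [-0.3, 0.4, -1.9]
finger_gap: 0.652
t 4.25 tcp [ 0.5104 -0.1774  0.2101] yaw -90.4 F [-0.3  0.4 -1.9] gap 60.6
shift [0.1569 0.0392 0.0102] turn -0.4
```

```bash
python3 -m jog '[[-0.2,0.035,0.009,0,0],[-0.2,0.075,0.018,0,0],[-0.2,0.11,0.027,0,0],[-0.2,0.14,0.035,0,0],[-0.2,0.157,0.04,0,0]]' >/dev/null;  python3 -m jog '[[-0.2,0,0,0.03,0],[-0.2,0,0,0.07,0],[-0.2,0,0,0.11,0],[-0.2,0,0,0.14,0],[-0.2,0,0,0.15,0]]'; python3 -m jog '[[-0.2,0,0,0.003,0],[-0.2,0,0,0.003,0]]'; python3 go.py .470 -.334 .05 -90
```

```text
time: 5.25
tcp_pos: [0.4704, -0.3295, 0.0571]
ee_rot: [-0.0, -0.707, 0.708, 0.002]
wrist_force: [-0.9, 0.3, -0.8]
finger_gap: 0.658
time: 5.45
tcp_pos: [0.472, -0.3312, 0.0588]
ee_rot: [0.0, -0.707, 0.708, -0.001]
wrist_force: [0.1, 0.1, -0.4]
finger_gap: 0.66
t 5.45 tcp [ 0.472  -0.3312  0.0588] yaw -90.08 F [ 0.1  0.1 -0.4] gap 61.4
shift [0.0028 0.002  0.0088] turn -0.08
```

Lower slowly until contact.

```bash
python3 -m jog '[[-0.2,0,0,0.002,0],[-0.2,0,0,0.004,0],[-0.2,0,0,0.005,0],[-0.2,0,0,0.006,0],[-0.2,0,0,0.006,0]]'; python3 -m jog '[[-0.2,0,0,0.001,0],[-0.2,0,0,0.002,0],[-0.2,0,0,0.002,0]]'
```

```text
time: 5.95
tcp_pos: [0.4714, -0.3311, 0.0517]
ee_rot: [0.0, -0.706, 0.708, 0.0]
wrist_force: [0.4, -0.4, -1.2]
finger_gap: 0.652
time: 6.25
tcp_pos: [0.4718, -0.3312, 0.0503]
ee_rot: [0.0, -0.706, 0.708, -0.0]
wrist_force: [-1.4, 1.4, 5.2]
finger_gap: 0.655
```

```bash
python3 -m jog '[[-0.2,0,0,0.0005,0],[-0.2,0,0,0.0005,0]]'; python3 -m jog '[[0.5,0,0,0,0],[0.7,0,0,0,0],[0.9,0,0,0,0],[0.9,0,0,0,0]]'; python3 -m jog '[[0.9,0,0,-0.03,0],[0.9,0,0,-0.07,0],[0.7,0,0,-0.12,0],[0.5,0,0,-0.17,0],[0.2,0,0,-0.22,0]]'
python3 - <<'E'
from h import *
cv2.imwrite("pics/top1.png",cv2.resize(arm.read_camera("top")[100:240,100:420],None,fx=2.4,fy=2.4,interpolation=cv2.INTER_CUBIC))
E
python3 go.py .48 .22 .27 -75
```

```text
time: 6.45
tcp_pos: [0.4719, -0.3313, 0.0502]
ee_rot: [0.0, -0.706, 0.708, -0.001]
wrist_force: [-0.7, 1.8, 8.7]
finger_gap: 0.659
time: 6.85
tcp_pos: [0.4713, -0.3311, 0.049]
ee_rot: [-0.0, -0.706, 0.708, 0.0]
wrist_force: [0.3, -0.0, 0.1]
finger_gap: 0.933
time: 7.35
tcp_pos: [0.4711, -0.3308, 0.2712]
ee_rot: [-0.0, -0.706, 0.708, 0.0]
wrist_force: [0.7, -0.1, -0.3]
finger_gap: 0.745
t 7.4 tcp [ 0.4723 -0.3317  0.2803] yaw -90.1 F [-2.1 -0.   8.5] gap 65.0
shift [-0.5518 -0.0066  0.0071] turn -15.1
```

```bash
python3 -m jog '[[-0.1,-0.04,0,0,-2],[-0.1,-0.085,0,0,-4],[-0.1,-0.13,0,0,-7],[-0.1,-0.175,0,0,-10],[-0.1,-0.22,0,0,-15]]' >/dev/null; python3 go.py .45 .28 .27 -75
```

```text
t 7.9 tcp [ 0.4714 -0.1095  0.2689] yaw -75.0 F [1.3 0.6 0.2] gap 41.4
shift [-0.3817 -0.0801 -0.0011] turn 0.0
```

```bash
python3 -m jog '[[-0.1,-0.04,-0.008,0,0],[-0.1,-0.085,-0.018,0,0],[-0.1,-0.13,-0.027,0,0],[-0.1,-0.175,-0.036,0,0],[-0.1,-0.22,-0.045,0,0]]' >/dev/null;python3 -m jog '[[-0.1,-0.045,-0.009,0,0],[-0.1,-0.09,-0.018,0,0],[-0.1,-0.13,-0.026,0,0],[-0.1,-0.155,-0.033,0,0],[-0.1,-0.16,-0.035,0,0]]' >/dev/null; python3 -m jog '[[-0.1,0,0,0,0]]' >/dev/null; python3 go.py .45 .28 .27 -75;python3 - <<'E'
from h import *
c=arm.get_calibration("wrist"); im=arm.read_camera("wrist")
np.savez("w2.npz",**{k:np.array(v) for k,v in c.items() if k in("mtx","origin","orientation")})
cv2.imwrite("pics/w2.png",im); v=cv2.resize(im[60:384],None,fx=1.5625,fy=1.5625,interpolation=cv2.INTER_CUBIC)
cv2.imwrite("pics/w2v.png",v)
E
```

```text
t 9.0 tcp [0.4514 0.277  0.2686] yaw -75.03 F [ 0.4 -0.4  0. ] gap 41.5
shift [-0.0032  0.0005 -0.0014] turn -0.03
```

View pics/w2v.png

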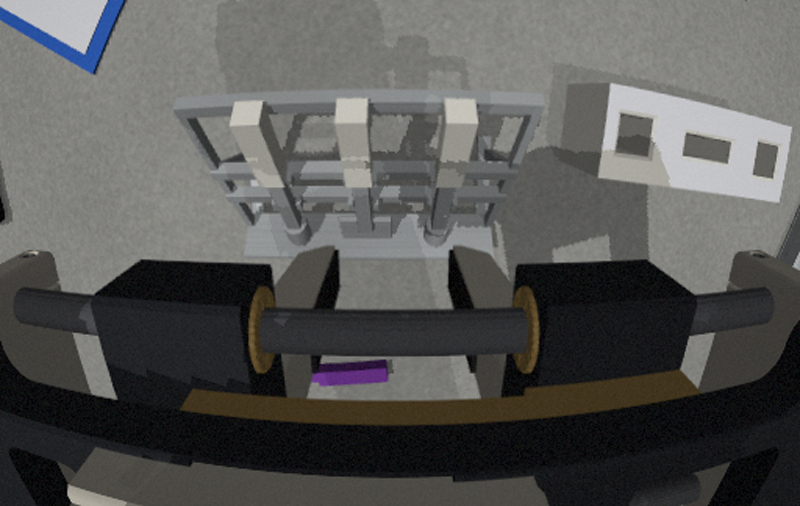

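Wrist view over the rack: rods at (258,145) and (458,145), paddle (355,145) with its blade at (365,227) — clear; holder at right now free, all three openings open. Refit rack and holder from it.

```bash
cat > fit2.py <<'E'
from h import *
import io,contextlib
with contextlib.redirect_stdout(io.StringIO()): from fit import P,fh,fr,ls,a,n,ys
c=dict(np.load("w2.npz")); S=lambda L:np.array(L)/1.5625+[0,60]
w=S([(249,102),(352,99),(460,98),(254,127),(354,125),(460,125),(269,186),(358,187),(456,187)])
def f2(p):
    M=P(*p[:3]); o=[np.array([0,y,p[3]]) for y in ys]
    return (proj("wrist",M([q+.185*a-.009*n for q in o]+[q+.185*a+.009*n for q in o]+[q+.110*a+.009*n for q in o]),c)-w).ravel()
r=ls(f2,[.38,.285,.26,.025]); print("wrist only",r.x.round(4),r.fun.round(1))
r=ls(lambda p:np.r_[f2(p),fr(p)],r.x); print("all",r.x.round(4))
hw=S([(612,84),(791,127),(778,201),(600,178)])
L=[[.038,.11,.095],[.038,-.11,.095],[-.038,-.11,.095],[-.038,.11,.095]]
g=lambda p:(proj("wrist",P(*p)(L),c)-hw).ravel()
h=ls(g,[.553,.02,.17]); print("holder",h.x.round(4),h.fun.round(1))
E
python3 fit2.py
```

```text
wrist only [0.3854 0.2827 0.2624 0.0267] [ 1.8  0.1  1.3 -0.   0.1  0.8 -4.6 -0.5 -0.9 -0.9  1.7 -0.7  3.6  1.1
  1.7  0.1 -4.5  0.1]
all [0.385  0.283  0.2626 0.0261]
holder [0.5556 0.018  0.1759] [-0.3 -0.3  0.7 -0.3  0.8  0.6 -0.5  0.2]
```

```bash
python3 go.py .4942 .2481 .122 -75
```

```text
t 9.05 tcp [0.4515 0.2763 0.2689] yaw -75.09 F [ 0.5 -1.1 -0.4] gap 41.8
shift [ 0.0382 -0.0341  0.1469] turn -0.09
```

```bash
python3 -m jog '[[-0.1,0.038,-0.034,0.01,0],[-0.1,0.038,-0.034,0.04,0],[-0.1,0.038,-0.034,0.08,0],[-0.1,0.038,-0.034,0.12,0],[-0.1,0.038,-0.034,0.146,0]]' 20; python3 -m jog '[[-0.1,0,0,0,0],[-0.7,0,0,0,0],[-0.8,0,0,0,0],[-0.8,0,0,0,0],[-0.8,0,0,0,0]]' 20; python3 go.py .4942 .2481 .122 -75
```

```text
time: 9.55
tcp_pos: [0.4935, 0.2467, 0.1204]
ee_rot: [0.001, 0.792, -0.61, -0.0]
wrist_force: [1.1, 0.0, -0.1]
finger_gap: 0.449
time: 10.05
tcp_pos: [0.4946, 0.2488, 0.1246]
ee_rot: [-0.001, 0.793, -0.61, 0.001]
wrist_force: [-1.5, -2.2, 6.4]
finger_gap: 0.196
t 10.05 tcp [0.4946 0.2488 0.1246] yaw -75.11 F [-1.5 -2.2  6.4] gap 18.2
shift [0.0006 0.0006 0.0026] turn -0.11
```

```bash
python3 -m jog '[[-0.8,0,0.01,-0.02,0],[-0.8,0,0.03,-0.05,0],[-0.8,0,0.04,-0.09,0],[-0.8,0,0.04,-0.13,0],[-0.8,0,0.04,-0.165,0]]' 20;python3 -m jog '[[-0.8,0,0,0,0],[-0.8,0,0,0,0]]'
python3 - <<'E'
from h import *
im=arm.read_camera("scene"); w=arm.read_camera("wrist"); cv2.imwrite("pics/s2.png",im)
v=np.hstack([cv2.resize(im[120:300,290:430],(373,480),interpolation=cv2.INTER_CUBIC),cv2.resize(w[60:250,90:260],(427,480),interpolation=cv2.INTER_CUBIC)]); cv2.imwrite("pics/s2v.png",v)
E
```

```text
time: 10.55
tcp_pos: [0.455, 0.2384, 0.291]
ee_rot: [-0.001, 0.793, -0.609, 0.001]
wrist_force: [1.3, 1.0, -0.0]
finger_gap: 0.192
time: 10.75
tcp_pos: [0.4555, 0.2386, 0.2887]
ee_rot: [-0.001, 0.793, -0.609, 0.0]
wrist_force: [0.6, 0.6, -2.2]
finger_gap: 0.192
```

View pics/s2v.png

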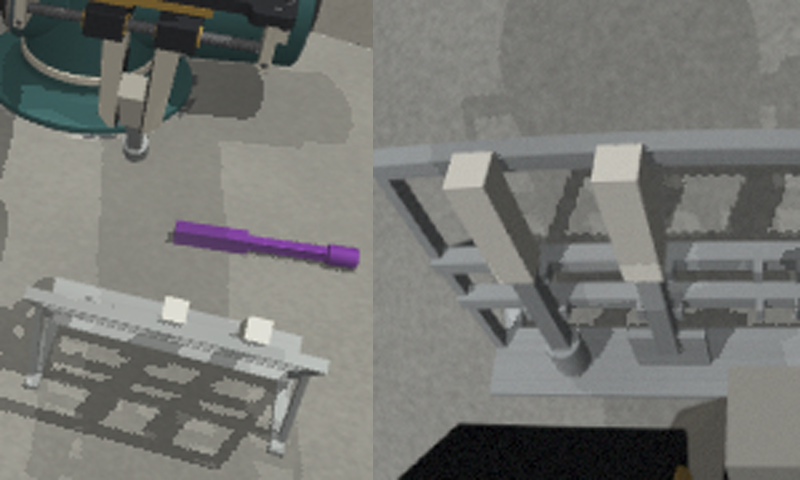

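Scene: rod held, top end at (133,88), head at (136,148); the rack's other two are undisturbed. Work out its tilt.

```bash
cat > tilt.py <<'E'
from h import *
def tool(th,s,sg=.150):
    st=arm.read_state(); M=rot(st["ee_rot"]); g=st["tcp_pos"]-.019*M[:,2]
    yaw=np.arctan2(M[1,0],M[0,0])+np.pi/2; t=np.radians(th)
    return g+(s-sg)*np.array([np.sin(t)*np.cos(yaw),np.sin(t)*np.sin(yaw),np.cos(t)])
if __name__=="__main__":
    for th in(0,10,20,30,40,50):
        print(th,"scene head/end",proj("scene",[tool(th,0),tool(th,.185)]).round(0).tolist(),"top end",proj("top",tool(th,.185)).round(0).tolist(),"wrist",proj("wrist",[tool(th,0),tool(th,.185)]).round(0).tolist())
E
python3 tilt.py
```

```text
0 scene head/end [[330.0, 214.0], [341.0, 143.0]] top end [[167.0, 170.0]] wrist [[251.0, 185.0], [252.0, 279.0]]
10 scene head/end [[332.0, 206.0], [341.0, 145.0]] top end [[166.0, 168.0]] wrist [[251.0, 210.0], [252.0, 266.0]]
20 scene head/end [[335.0, 196.0], [340.0, 147.0]] top end [[166.0, 166.0]] wrist [[251.0, 235.0], [252.0, 252.0]]
30 scene head/end [[337.0, 187.0], [339.0, 150.0]] top end [[166.0, 164.0]] wrist [[251.0, 260.0], [252.0, 238.0]]
40 scene head/end [[340.0, 176.0], [338.0, 153.0]] top end [[165.0, 162.0]] wrist [[252.0, 285.0], [252.0, 224.0]]
50 scene head/end [[342.0, 165.0], [338.0, 156.0]] top end [[165.0, 161.0]] wrist [[252.0, 310.0], [252.0, 211.0]]
```

```bash
cat > look.py <<'E'
from h import *; from tilt import tool
im=arm.read_camera("scene"); s=arm.read_state()
def patch(th):
    return [proj("scene",[tool(th,x)])[0] for x in np.linspace(.005,.1,12)]
ref=im.astype(float)
# profile: brightness of shaft line for each tilt hypothesis vs local side pixels
cv2.imwrite("pics/now.png",im); q=proj("scene",[tool(0,.185)])[0]
w=im[int(q[1])-8:int(q[1])+18,int(q[0])-9:int(q[0])+9].min(axis=2); print(s["time"],"white rows",(w>185).sum(1).tolist(),"torque",s["ft_torque"].round(3),"F",s["wrist_force"].round(1),"gap",round(s["finger_gap"]*93,1))
E
python3 look.py; python3 -m jog '[[-0.8,0,0,0,0],[-0.8,0,0,0,0],[-0.8,0,0,0,0]]' 8 >/dev/null; python3 look.py; python3 -m jog '[[-0.8,0,0,0,0],[-0.8,0,0,0,0],[-0.8,0,0,0,0]]' 5 >/dev/null; python3 look.py
```

```text
10.9 white rows [0, 0, 0, 0, 0, 0, 0, 0, 0, 0, 0, 0, 0, 0, 0, 0, 0, 0, 0, 0, 0, 0, 0, 0, 0, 0] torque [ 0.024 -0.05  -0.033] F [-0.  -0.1 -1.5] gap 17.8
11.25 white rows [0, 0, 0, 0, 0, 0, 0, 0, 0, 0, 0, 0, 0, 0, 0, 0, 0, 0, 0, 0, 0, 0, 0, 0, 0, 0] torque [-0.013 -0.034 -0.019] F [-0.3  0.  -0.8] gap 17.7
11.6 white rows [0, 0, 0, 0, 0, 0, 0, 0, 0, 0, 0, 0, 0, 0, 0, 0, 0, 0, 0, 0, 0, 0, 0, 0, 0, 0] torque [ 0.055 -0.008  0.003] F [-1.  -0.5 -0.4] gap 18.0
```

```bash
cat > look.py <<'E'
from h import *
im=arm.read_camera("scene"); s=arm.read_state(); ref=cv2.imread("pics/s2.png")
d=cv2.absdiff(im,ref).max(2)[135:225,322:352]; ys,xs=np.where(d>35)
cv2.imwrite("pics/now.png",im)
print(round(s["time"],2),"F",s["wrist_force"].round(1),"gap",round(s["finger_gap"]*93,1),"changed",len(ys),(ys.min()+135,ys.max()+135) if len(ys) else "")
E
python3 look.py; python3 -m jog '[[-0.8,0,0,0,0],[-0.8,0,0,0,0],[-0.8,0,0,0,0]]' 3 >/dev/null; python3 look.py
```

```text
11.65 F [-0.  -0.4 -1.1] gap 18.0 changed 4 (np.int64(135), np.int64(177))
12.0 F [-0.9 -0.4 -2.1] gap 17.9 changed 4 (np.int64(135), np.int64(177))
```

```bash
python3 -m jog '[[-0.8,0,0,0,0]]' 10 >/dev/null; python3 go.py .6914 .1236 .285 -80
```

```text
t 12.1 tcp [0.4554 0.2385 0.2881] yaw -75.1 F [-0.8 -0.  -0.9] gap 18.1
shift [ 0.1717 -0.1985  0.0032] turn 4.9
```

```bash
python3 -m jog '[[-0.8,0.01,-0.012,0,1],[-0.8,0.03,-0.035,0,2],[-0.8,0.055,-0.063,0,3],[-0.8,0.08,-0.092,0,4],[-0.8,0.105,-0.121,0,5]]' 10 >/dev/null; python3 go.py .6914 .1236 .285 -80
```

```text
t 12.6 tcp [0.6014 0.1666 0.2879] yaw -80.2 F [-0.   0.5 -0.5] gap 18.1
shift [ 0.0577 -0.0814  0.0029] turn -0.2
```

```bash
python3 -m jog '[[-0.8,0.023,-0.032,0,0],[-0.8,0.044,-0.062,0,0],[-0.8,0.058,-0.081,0.02,0],[-0.8,0.058,-0.081,0.06,0],[-0.8,0.058,-0.081,0.1,0]]' >/dev/null;python3 -m jog '[[-0.8,0,0,0.025,0],[-0.8,0,0,0.033,0],[-0.8,0,0,0.033,0]]' 6 >/dev/null; python3 go.py .6914 .1236 .152 -80; python3 tilt.py | sed -n '1p;5p'
python3 - <<'E'
from h import *
cv2.imwrite("pics/s3.png",arm.read_camera("scene"))
E
```

```text
t 13.4 tcp [0.6893 0.1243 0.1543] yaw -80.14 F [ 0.3 -0.1 -0.7] gap 17.8
shift [ 0.001  -0.002   0.0023] turn -0.14
0 scene head/end [[227.0, 299.0], [222.0, 240.0]] top end [[217.0, 98.0]] wrist [[252.0, 185.0], [252.0, 279.0]]
40 scene head/end [[246.0, 257.0], [216.0, 252.0]] top end [[216.0, 91.0]] wrist [[252.0, 285.0], [252.0, 224.0]]
```

```bash
python3 -m jog '[[-0.8,0,0.01,0,0],[-0.8,0,0.025,0,0],[-0.8,0,0.04,0,0],[-0.8,0,0.055,0,0],[-0.8,0,0.07,0,0]]' 6; python3 -m jog '[[-0.8,0,0.01,0,0],[-0.8,0,0.02,0,0],[-0.8,0,0.028,0,0],[-0.8,0,0.032,0,0],[-0.8,0,0.032,0,0]]' 6; python3 go.py .6914 .1236 .152 -80;python3 - <<'E'
from h import *
im=arm.read_camera("scene");cv2.imwrite("pics/s4.png",im);w=arm.read_camera("wrist")
v=np.hstack([cv2.resize(im[190:310,180:280],(400,480),interpolation=cv2.INTER_CUBIC),cv2.resize(w[110:330,160:344],(400,480),interpolation=cv2.INTER_CUBIC)]); cv2.imwrite("pics/s4v.png",v)
E
python3 tilt.py
```

```text
time: 13.95
tcp_pos: [0.6198, 0.1128, 0.1573]
ee_rot: [-0.001, 0.765, -0.643, 0.001]
wrist_force: [1.9, -0.1, -0.9]
finger_gap: 0.198
time: 14.45
tcp_pos: [0.5883, 0.1073, 0.1553]
ee_rot: [-0.0, 0.765, -0.643, 0.0]
wrist_force: [0.3, 0.6, -1.3]
finger_gap: 0.195
t 14.45 tcp [0.5883 0.1073 0.1553] yaw -80.1 F [ 0.3  0.6 -1.3] gap 18.1
shift [ 0.0016 -0.1044  0.0033] turn -0.1
0 scene head/end [[248.0, 265.0], [246.0, 207.0]] top end [[222.0, 132.0]] wrist [[252.0, 185.0], [252.0, 279.0]]
10 scene head/end [[252.0, 257.0], [245.0, 209.0]] top end [[222.0, 130.0]] wrist [[252.0, 210.0], [252.0, 266.0]]
20 scene head/end [[257.0, 247.0], [243.0, 211.0]] top end [[222.0, 128.0]] wrist [[252.0, 235.0], [252.0, 252.0]]
30 scene head/end [[261.0, 238.0], [242.0, 214.0]] top end [[221.0, 126.0]] wrist [[252.0, 260.0], [252.0, 238.0]]
40 scene head/end [[264.0, 228.0], [241.0, 217.0]] top end [[221.0, 125.0]] wrist [[252.0, 285.0], [252.0, 224.0]]
50 scene head/end [[268.0, 218.0], [240.0, 219.0]] top end [[221.0, 124.0]] wrist [[252.0, 310.0], [252.0, 211.0]]
```

View pics/s4v.png

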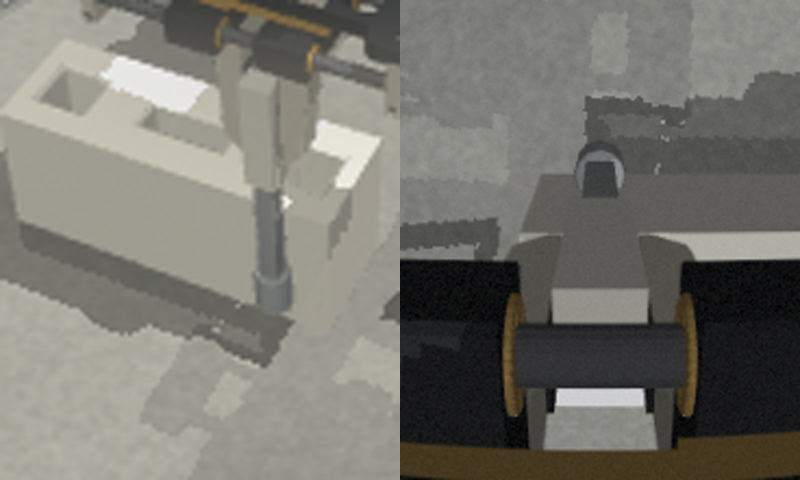

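Rod now hangs vertical (head at (273,295) in the crop, exactly where a 0° tilt predicts; wrist view agrees), against the holder's far face. Lift it, go over the left well and lower.

```bash
python3 -m jog '[[-0.8,0,-0.004,-0.005,0],[-0.8,0,-0.004,-0.03,0],[-0.8,0,-0.004,-0.065,0],[-0.8,0,-0.004,-0.095,0],[-0.8,0,-0.004,-0.105,0]]' 8 >/dev/null; python3 -m jog '[[-0.8,0,0.01,0,0],[-0.8,0.002,0.028,0,0],[-0.8,0.002,0.045,0,0],[-0.8,0.002,0.0525,0,0],[-0.8,0.002,0.0525,0,0]]' ; python3 -m jog '[[-0.8,0,0,0.0,0]]'; python3 go.py .5408 .0973 .25 -80;python3 - <<'E'
from h import *
from tilt import tool
c=arm.get_calibration("wrist"); w=arm.read_camera("wrist"); cv2.imwrite("pics/w5.png",w)
print(proj("wrist",[tool(0,0),tool(3,0),[.5408,.0973,.095]],c).round(1))
v=cv2.resize(w[120:270,140:360],None,fx=3.6,fy=3.6,interpolation=cv2.INTER_CUBIC); cv2.imwrite("pics/w5v.png",v)
E
```

```text
time: 15.55
tcp_pos: [0.5403, 0.0969, 0.2593]
ee_rot: [0.0, 0.765, -0.643, -0.0]
wrist_force: [0.6, 0.2, -0.6]
finger_gap: 0.197
time: 15.65
tcp_pos: [0.5413, 0.0971, 0.2596]
ee_rot: [0.0, 0.765, -0.643, -0.0]
wrist_force: [-0.7, 0.4, -0.3]
finger_gap: 0.191
t 15.65 tcp [0.5413 0.0971 0.2596] yaw -80.11 F [-0.7  0.4 -0.3] gap 17.7
shift [-0.0003  0.0004  0.0096] turn -0.11
[[251.6 185.2]
 [251.6 192.7]
 [251.3 179.3]]
```

View pics/w5v.png

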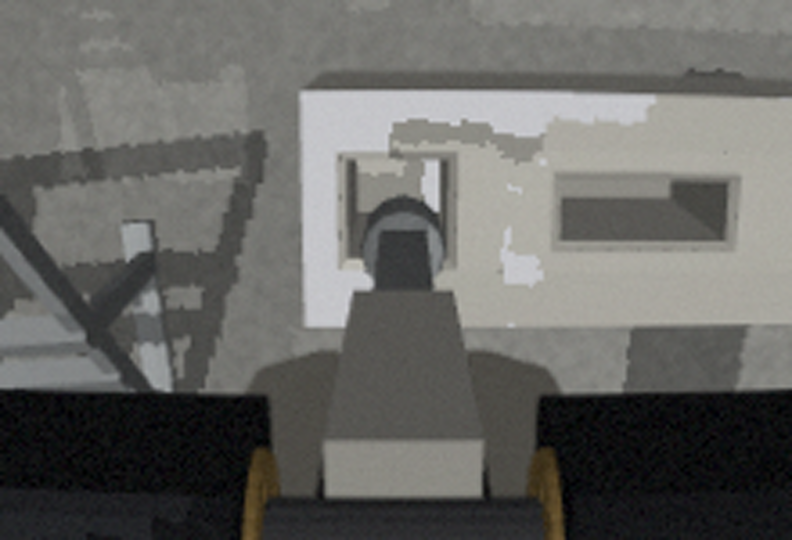

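Well mouth centre at crop (398,211) = prediction within 1 px; the rod head (403,232) matches vertical. Lowering.

```bash
python3 -m jog '[[-0.8,-0.0005,0,0.02,0],[-0.8,-0.0005,0,0.045,0],[-0.8,-0.0005,0,0.07,0],[-0.8,-0.0005,0,0.09,0],[-0.8,-0.0005,0,0.105,0]]' 8;python3 -m jog '[[-0.8,0,0,0.004,0],[-0.8,0,0,0.006,0],[-0.8,0,0,0.008,0],[-0.8,0,0,0.01,0],[-0.8,0,0,0.01,0]]'
```

```text
time: 16.2
tcp_pos: [0.5411, 0.0975, 0.1533]
ee_rot: [0.001, 0.765, -0.643, -0.001]
wrist_force: [0.6, -0.2, -1.2]
finger_gap: 0.192
time: 16.7
tcp_pos: [0.5412, 0.0975, 0.1455]
ee_rot: [-0.0, 0.765, -0.643, 0.0]
wrist_force: [0.4, -0.3, -1.2]
finger_gap: 0.192
```

```bash
python3 -m jog '[[-0.8,0,0,0.001,0],[-0.8,0,0,0.002,0],[-0.8,0,0,0.003,0],[-0.8,0,0,0.003,0]]';python3 -m jog '[[-0.8,0,0,0.001,0],[-0.8,0,0,0.002,0],[-0.8,0,0,0.003,0],[-0.8,0,0,0.003,0]]'
```

```text
time: 17.1
tcp_pos: [0.5418, 0.0976, 0.1438]
ee_rot: [-0.001, 0.765, -0.643, 0.001]
wrist_force: [0.1, 0.2, 8.9]
finger_gap: 0.193
time: 17.5
tcp_pos: [0.542, 0.0977, 0.1411]
ee_rot: [-0.001, 0.765, -0.643, 0.001]
wrist_force: [0.2, 1.4, 11.1]
finger_gap: 0.193
```

```bash
python3 -m jog '[[-0.1,0,0,-0.003,0],[-0.1,0,0,-0.003,0],[-0.1,0,0,-0.003,0],[-0.1,0,0,-0.02,0],[-0.1,0,0,-0.06,0]]' >/dev/null;python3 -m jog '[[-0.1,0,0,-0.03,0],[-0.1,0,0,-0.06,0],[-0.1,0,0,-0.06,0]]'; python3 go.py .4781 .308 .26 -75
```

```text
time: 18.3
tcp_pos: [0.5421, 0.0976, 0.2648]
ee_rot: [-0.002, 0.765, -0.643, 0.002]
wrist_force: [-0.3, -0.3, 0.1]
finger_gap: 0.452
t 18.3 tcp [0.5421 0.0976 0.2648] yaw -80.1 F [-0.3 -0.3  0.1] gap 42.0
shift [-0.2182  0.0269  0.0046] turn -5.1
```

```bash
python3 -m jog '[[-0.1,-0.04,0.005,0,-1],[-0.1,-0.085,0.01,0,-2],[-0.1,-0.13,0.016,0,-3],[-0.1,-0.175,0.021,0,-4],[-0.1,-0.21,0.026,0,-5]]' >/dev/null;python3 -m jog '[[-0.1,0,0,0,0]]'; python3 go.py .4781 .308 .122 -75
```

```text
time: 18.9
tcp_pos: [0.4779, 0.303, 0.2593]
ee_rot: [0.0, 0.794, -0.608, -0.0]
wrist_force: [0.3, -0.6, 0.1]
finger_gap: 0.45
t 18.9 tcp [0.4779 0.303  0.2593] yaw -74.86 F [ 0.3 -0.6  0.1] gap 41.8
shift [-0.0046 -0.0016  0.1373] turn 0.14
```

```bash
python3 -m jog '[[-0.1,-0.004,-0.0015,0.015,0],[-0.1,-0.004,-0.0015,0.05,0],[-0.1,-0.004,-0.0015,0.09,0],[-0.1,-0.004,-0.0015,0.12,0],[-0.1,-0.004,-0.0015,0.136,0]]' 20 >/dev/null; python3 -m jog '[[-0.1,0,0,0,0],[-0.7,0,0,0,0],[-0.8,0,0,0,0],[-0.8,0,0,0,0],[-0.8,0,0,0,0]]' 20; python3 go.py .4781 .308 .122 -75
```

```text
time: 19.9
tcp_pos: [0.4802, 0.3057, 0.1247]
ee_rot: [-0.002, 0.793, -0.609, -0.001]
wrist_force: [-0.5, 9.0, 4.0]
finger_gap: 0.195
t 19.9 tcp [0.4802 0.3057 0.1247] yaw -75.1 F [-0.5  9.   4. ] gap 18.1
shift [-0.0028  0.0014  0.0027] turn -0.1
```

```bash
python3 -m jog '[[-0.8,0,0.01,-0.02,0],[-0.8,0,0.03,-0.05,0],[-0.8,0,0.04,-0.09,0],[-0.8,0,0.04,-0.13,0],[-0.8,0,0.04,-0.165,0]]' 20 >/dev/null; python3 -m jog '[[-0.8,0,0,0,0]]'; python3 go.py .695 .0735 .285 -80
```

```text
time: 20.5
tcp_pos: [0.4419, 0.2944, 0.2942]
ee_rot: [-0.004, 0.793, -0.609, 0.001]
wrist_force: [-0.2, 0.2, -0.7]
finger_gap: 0.192
t 20.5 tcp [0.4419 0.2944 0.2942] yaw -75.1 F [-0.2  0.2 -0.7] gap 17.9
shift [ 0.2786 -0.1876  0.01  ] turn 4.9
```

```bash
python3 -m jog '[[-0.8,0.009,-0.035,-0.003,0],[-0.8,0.02,-0.085,-0.006,0],[-0.8,0.033,-0.13,-0.006,0],[-0.8,0.05,-0.18,-0.006,2],[-0.8,0.075,-0.225,-0.006,5]]' 15 >/dev/null; python3 go.py .695 .0735 .29 -80
```

```text
t 21.0 tcp [0.6756 0.2805 0.2933] yaw -80.14 F [-0.   0.7 -0.3] gap 18.0
shift [0.2072 0.0163 0.0033] turn -0.14
```

```bash
python3 -m jog '[[-0.8,0.03,0,0,0],[-0.8,0.075,0,0,0],[-0.8,0.12,0.005,0,0],[-0.8,0.165,0.01,0,0],[-0.8,0.2,0.016,0,0]]' 15 >/dev/null; python3 -m jog '[[-0.8,0.004,0,0,0],[-0.8,0.004,0,0.02,0],[-0.8,0.004,0,0.06,0],[-0.8,0.004,0,0.1,0],[-0.8,0.004,0,0.13,0]]' 8 >/dev/null; python3 -m jog '[[-0.8,0,0,0,0],[-0.8,0,0,0,0]]' 6 ; python3 go.py .695 .0735 .152 -80
```

```text
time: 22.2
tcp_pos: [0.6931, 0.077, 0.1649]
ee_rot: [0.0, 0.766, -0.643, -0.0]
wrist_force: [0.0, 0.1, -0.2]
finger_gap: 0.193
t 22.2 tcp [0.6931 0.077  0.1649] yaw -80.08 F [ 0.   0.1 -0.2] gap 17.9
shift [ 0.0038 -0.0012  0.0129] turn -0.08
```

```bash
python3 -m jog '[[-0.8,0,0.005,0.01,0],[-0.8,0,0.02,0.01,0],[-0.8,0,0.035,0.01,0],[-0.8,0,0.05,0.01,0],[-0.8,0,0.065,0.01,0]]' 6; python3 -m jog '[[-0.8,0,0.013,0,0],[-0.8,0,0.025,0,0],[-0.8,0,0.036,0,0],[-0.8,0,0.041,0,0],[-0.8,0,0.041,0,0]]' 6
cat > meas.py <<'E'
from h import *
from tilt import tool
import sys
c=arm.get_calibration("wrist"); w=arm.read_camera("wrist"); cv2.imwrite(f"pics/{sys.argv[1]}.png",w)
s=arm.read_state(); print(round(s["time"],2),s["tcp_pos"].round(4),proj("wrist",[tool(t,0) for t in(-5,0,5,10,40)],c)[:,1].round(0))
if len(sys.argv)>2: cv2.imwrite(f"pics/{sys.argv[1]}v.png",np.hstack([cv2.resize(w[110:330,160:344],(400,480),interpolation=cv2.INTER_CUBIC),cv2.resize(arm.read_camera("scene")[190:310,180:280],(400,480),interpolation=cv2.INTER_CUBIC)]))
E
python3 meas.py p1 v
```

```text
time: 22.7
tcp_pos: [0.6289, 0.0654, 0.1558]
ee_rot: [-0.001, 0.765, -0.643, 0.001]
wrist_force: [1.5, 0.3, -0.2]
finger_gap: 0.194
time: 23.2
tcp_pos: [0.5882, 0.0582, 0.1544]
ee_rot: [-0.0, 0.765, -0.644, 0.0]
wrist_force: [-0.7, 0.0, -0.2]
finger_gap: 0.197
23.25 [0.5885 0.0583 0.1542] [173. 185. 198. 210. 285.]
```

View pics/p1v.png

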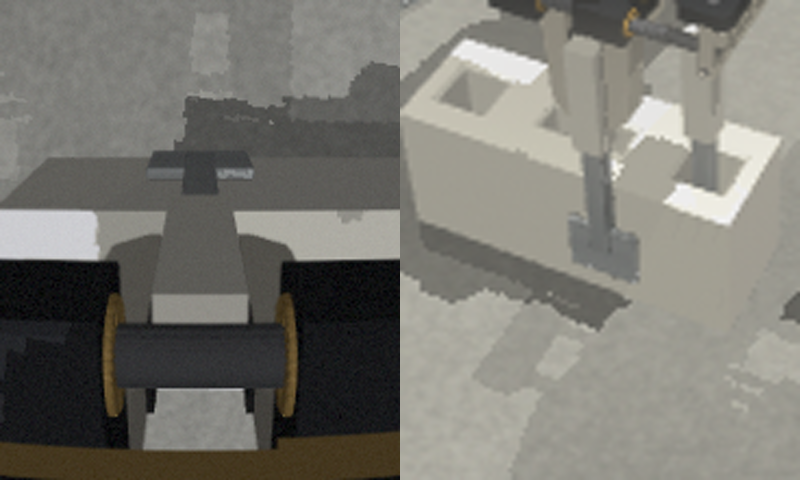

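Paddle vertical: blade end in wrist view at row ≈180 (0° predicts ≈182), and the first rod stands deep in the left well (crop (705,170)). Raise and go over the slot.

```bash
python3 -m jog '[[-0.8,0,-0.004,-0.005,0],[-0.8,0,-0.004,-0.03,0],[-0.8,0,-0.004,-0.065,0],[-0.8,0,-0.004,-0.095,0],[-0.8,0,-0.004,-0.105,0]]' 8 >/dev/null; python3 -m jog '[[-0.8,0.005,0.01,0,0],[-0.8,0.018,0.025,0,0],[-0.8,0.028,0.038,0,0],[-0.8,0.0335,0.0443,0,0],[-0.8,0.0335,0.0443,0,0]]' >/dev/null; python3 -m jog '[[-0.8,0,0,0.0,0]]'; python3 go.py .5545 .0185 .25 -80;python3 meas.py p2
python3 - <<'E'
from h import *
w=cv2.imread("pics/p2.png"); g=w[150:215,170:340].mean(2)
print(proj("wrist",[[.5545-.172*y+.985*x,.0185+.985*y+.172*x,.095] for x,y in((.01,.028),(.01,-.028),(-.01,.028),(-.01,-.028))]).round(1).tolist())
for r in(5,10,15,20,25,30,35,40,45,50): print(150+r,g[r,::3].astype(int).tolist())
E
```

```text
time: 24.4
tcp_pos: [0.5547, 0.0184, 0.2589]
ee_rot: [-0.0, 0.765, -0.644, -0.0]
wrist_force: [0.0, 0.0, 0.2]
finger_gap: 0.192
t 24.4 tcp [0.5547 0.0184 0.2589] yaw -80.13 F [0.  0.  0.2] gap 17.9
shift [-0.0002  0.0002  0.0089] turn -0.13
24.45 [0.5548 0.0186 0.2589] [173. 185. 198. 210. 285.]
[[226.8, 170.8], [276.4, 170.8], [227.1, 188.0], [276.1, 188.0]]
155 [196, 197, 196, 198, 198, 200, 199, 199, 197, 201, 199, 199, 197, 198, 198, 198, 198, 198, 198, 199, 198, 197, 199, 200, 197, 197, 147, 135, 138, 135, 141, 139, 137, 141, 146, 201, 198, 197, 199, 198, 193, 167, 168, 166, 170, 168, 169, 170, 171, 170, 169, 169, 168, 172, 168, 170, 172]
160 [197, 196, 198, 197, 197, 198, 197, 197, 197, 198, 199, 196, 197, 197, 198, 199, 200, 200, 200, 197, 199, 198, 196, 198, 196, 197, 199, 136, 137, 136, 139, 140, 168, 168, 137, 140, 137, 134, 138, 138, 169, 166, 168, 166, 169, 166, 169, 167, 165, 167, 169, 167, 171, 170, 170, 168, 170]
165 [101, 99, 98, 97, 105, 107, 102, 136, 162, 198, 198, 200, 199, 199, 197, 197, 198, 199, 198, 199, 198, 199, 197, 200, 200, 196, 144, 140, 138, 138, 138, 1
[... 1293 characters left out ...]
 61, 61, 60, 121, 124, 128, 126, 127, 131, 171, 175, 171, 175, 171, 172, 172, 169, 171, 115, 87, 83, 90, 87, 84, 87, 87, 83, 125, 161, 168]
195 [72, 80, 77, 125, 198, 199, 199, 197, 199, 193, 199, 199, 199, 199, 199, 198, 200, 197, 201, 196, 198, 200, 198, 197, 198, 62, 58, 58, 61, 59, 157, 169, 168, 168, 153, 168, 170, 198, 199, 198, 190, 169, 165, 168, 170, 164, 167, 165, 163, 167, 161, 163, 161, 165, 165, 171, 168]
200 [81, 79, 198, 200, 197, 198, 198, 198, 198, 200, 197, 195, 197, 199, 197, 199, 199, 199, 196, 199, 199, 199, 199, 86, 85, 84, 86, 88, 86, 88, 88, 86, 155, 167, 166, 166, 166, 167, 167, 167, 168, 167, 169, 170, 167, 168, 168, 169, 169, 170, 167, 166, 168, 167, 169, 169, 166]
```

Slot edges found at columns 226–275 against 227–276 predicted: aligned within 1 mm. Lowering the paddle.

```bash
python3 -m jog '[[-0.8,-0.0005,0,0.02,0],[-0.8,-0.0005,0,0.04,0],[-0.8,-0.0005,0,0.065,0],[-0.8,-0.0005,0,0.09,0],[-0.8,-0.0005,0,0.105,0]]' 8;python3 -m jog '[[-0.8,0,0,0.004,0],[-0.8,0,0,0.006,0],[-0.8,0,0,0.008,0],[-0.8,0,0,0.009,0],[-0.8,0,0,0.009,0]]';python3 -m jog '[[-0.8,0,0,0.001,0],[-0.8,0,0,0.002,0],[-0.8,0,0,0.003,0],[-0.8,0,0,0.003,0]]'
```

```text
time: 24.95
tcp_pos: [0.5551, 0.0193, 0.1537]
ee_rot: [-0.0, 0.766, -0.643, 0.0]
wrist_force: [-1.6, -0.6, 13.1]
finger_gap: 0.196
time: 25.45
tcp_pos: [0.5557, 0.0194, 0.1468]
ee_rot: [-0.001, 0.766, -0.643, 0.001]
wrist_force: [-2.0, 0.2, 13.9]
finger_gap: 0.19
time: 25.85
tcp_pos: [0.5565, 0.0195, 0.1462]
ee_rot: [-0.002, 0.766, -0.643, 0.002]
wrist_force: [-4.3, 0.8, 31.9]
finger_gap: 0.193
```

```bash
python3 -m jog '[[-0.8,0,0,-0.003,0],[-0.8,0,0,-0.003,0]]'; python3 meas.py p3
python3 - <<'E'
from h import *
for n in("w5","p1","p2","p3"):
    g=cv2.imread(f"pics/{n}.png")[:,244:258].mean((1,2)); print(n,g[170:275:2].astype(int).tolist())
E
```

```text
time: 26.05
tcp_pos: [0.5555, 0.0193, 0.1465]
ee_rot: [-0.001, 0.766, -0.643, 0.001]
wrist_force: [-1.3, -0.2, 1.2]
finger_gap: 0.191
26.1 [0.5551 0.0193 0.1458] [173. 186. 198. 211. 286.]
w5 [140, 141, 123, 70, 63, 97, 105, 63, 61, 60, 60, 61, 59, 59, 60, 69, 84, 85, 84, 84, 85, 84, 84, 84, 85, 84, 84, 84, 84, 84, 85, 84, 84, 84, 83, 84, 111, 135, 136, 136, 135, 135, 136, 135, 69, 30, 42, 38, 44, 44, 45, 48, 48]
p1 [83, 82, 81, 80, 77, 61, 61, 61, 62, 65, 63, 61, 62, 63, 65, 89, 89, 89, 89, 89, 89, 89, 89, 89, 89, 89, 90, 89, 89, 89, 89, 89, 89, 89, 89, 90, 89, 98, 141, 140, 140, 140, 140, 141, 73, 32, 43, 40, 46, 46, 47, 51, 51]
p2 [176, 176, 147, 88, 85, 59, 58, 58, 60, 62, 61, 60, 61, 62, 63, 86, 87, 85, 86, 86, 86, 85, 85, 85, 86, 86, 86, 86, 85, 85, 86, 86, 86, 86, 85, 86, 85, 95, 136, 135, 135, 135, 135, 136, 70, 32, 42, 38, 45, 44, 46, 47, 48]
p3 [202, 191, 147, 139, 138, 139, 142, 154, 139, 139, 139, 119, 132, 64, 65, 65, 64, 63, 63, 63, 62, 63, 63, 63, 64, 63, 63, 64, 63, 63, 64, 64, 63, 64, 63, 85, 92, 91, 91, 91, 91, 91, 91, 91, 53, 32, 42, 40, 45, 46, 47, 49, 50]
```

Run:
```python
from h import *
st=arm.read_state(); M=rot(st["ee_rot"]); g=st["tcp_pos"]-.019*M[:,2]; f=-M[:,1]
for z in(-50,-40,-30,-20,-10,0,5,10,15,20,25): print(z,proj("wrist",g+.009*f+[0,0,z/1e3])[0].round(1), "shaft",proj("wrist",g+.006*f+[0,0,z/1e3])[0].round(1))
im=cv2.imread("pics/p3.png"); cv2.imwrite("pics/p3v.png",np.hstack([cv2.resize(im[140:300,180:330],(450,480),interpolation=cv2.INTER_CUBIC),cv2.resize(arm.read_camera("scene")[160:280,170:257],(348,480),interpolation=cv2.INTER_CUBIC)]))
```

```text
-50 [251.7 204.3] shaft [251.7 208.4]
-40 [251.7 208.5] shaft [251.7 212.8]
-30 [251.7 213.1] shaft [251.7 217.7]
-20 [251.7 218.3] shaft [251.7 223. ]
-10 [251.7 224. ] shaft [251.7 229. ]
0 [251.8 230.4] shaft [251.8 235.6]
5 [251.8 233.9] shaft [251.8 239.3]
10 [251.8 237.6] shaft [251.8 243.1]
15 [251.8 241.6] shaft [251.8 247.2]
20 [251.8 245.8] shaft [251.8 251.6]
25 [251.8 250.3] shaft [251.8 256.2]
```

View pics/p3v.png

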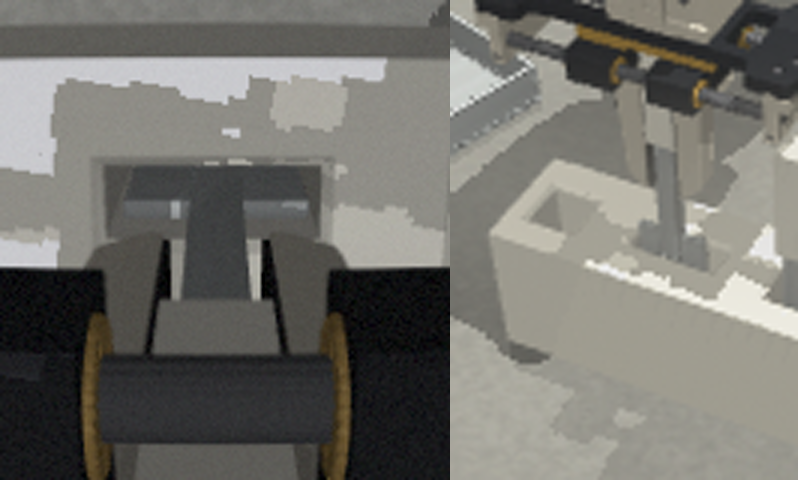

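View: the paddle's blade is in the slot mouth (between columns 125–308 of the slot's 100–325) but slid up in the jaws; only ~20 mm deep, near the +x wall. Loosen the jaws slightly (still caging it) and see whether it drops.

```bash
python3 -m jog '[[-0.5,0,0,-0.002,0],[-0.5,0,0,-0.002,0],[-0.5,0,0,-0.002,0],[-0.5,0,0,-0.002,0]]'; python3 meas.py p4
python3 - <<'E'
from h import *
for n in("p3","p4"):
    g=cv2.imread(f"pics/{n}.png")[:,246:256].mean((1,2)); print(n,g[160:275:2].astype(int).tolist())
im=arm.read_camera("scene"); cv2.imwrite("pics/p4s.png",im)
# paddle shaft/handle profile in scene along vertical line of slot axis
def up(z): return proj("scene",[[.5545,.0185,z]])[0]
for z in(.1,.12,.14,.16,.18,.2,.25): print(z,up(z).round(0))
E
```

```text
time: 26.55
tcp_pos: [0.5546, 0.0189, 0.147]
ee_rot: [0.0, 0.765, -0.643, -0.0]
wrist_force: [-0.3, -0.0, -0.2]
finger_gap: 0.247
26.6 [0.5546 0.0189 0.147 ] [173. 185. 198. 210. 285.]
p3 [202, 202, 202, 202, 202, 202, 200, 149, 139, 138, 139, 141, 148, 138, 139, 139, 117, 132, 64, 64, 64, 64, 62, 63, 62, 62, 63, 63, 63, 64, 63, 63, 63, 62, 64, 64, 63, 63, 63, 63, 84, 92, 91, 92, 91, 91, 91, 90, 91, 53, 32, 42, 40, 45, 47, 47, 49, 50]
p4 [200, 201, 201, 201, 200, 201, 165, 138, 138, 137, 138, 138, 138, 138, 138, 129, 125, 64, 65, 66, 66, 66, 65, 66, 65, 65, 65, 69, 94, 93, 94, 94, 94, 94, 94, 94, 93, 94, 94, 93, 93, 93, 93, 94, 94, 94, 94, 93, 93, 52, 32, 41, 39, 45, 46, 46, 48, 49]
0.1 [225. 219.]
0.12 [225. 212.]
0.14 [224. 206.]
0.16 [224. 200.]
0.18 [223. 193.]
0.2 [223. 186.]
0.25 [221. 168.]
```

It dropped when loosened. Open, raise and check depth numerically against the rod (both handle ends should be at z = 0.200).

```bash
python3 -m jog '[[-0.1,0,0,0,0],[-0.1,0,0,0,0],[-0.1,0,0,-0.02,0],[-0.1,0,0,-0.06,0],[-0.1,0,0,-0.1,0]]' >/dev/null;python3 -m jog '[[-0.1,0,0,-0.02,0],[-0.1,0,0,-0.02,0]]'
cat > ends.py <<'E'
from h import *
import sys
from itertools import product
c=arm.get_calibration("wrist"); w=arm.read_camera("wrist"); t=arm.read_camera("top"); s=arm.read_camera("scene")
for n,i in(("w",w),("t",t),("s",s)): cv2.imwrite(f"pics/e_{n}{sys.argv[1]}.png",i)
H=lambda x,y,z:[.5545+.985*x-.172*y,.0185+.172*x+.985*y,z]
# bright patch (handle-end) near each predicted place, in top picture
for n,i in(("top",t),("scene",s)):
    for y in(.08,0,-.08):
        p=proj(n,H(0,y,.2))[0]; a,b=np.round(p).astype(int); r=i[b-7:b+8,a-7:a+8].min(2)
        print(n,y,p.round(1)); print("\n".join(" ".join(f"{v:3d}" for v in q) for q in r))
E
python3 ends.py 1; python3 go.py .462 .3679 .26 -75
```

```text
time: 27.35
tcp_pos: [0.5554, 0.0189, 0.2706]
ee_rot: [-0.002, 0.765, -0.643, 0.002]
wrist_force: [-0.3, 0.4, 0.6]
finger_gap: 0.446
top 0.08 [226.1 148.6]
 68  66  67  66  66  68  67  48   9  11  38  76  93  95  95
 67  66  69  66  67  67  68  49   7  13  28  55  66  85  97
 67  67  66  68  67  68  66  48   9  11  23  52  63  69  79
 67  67  66  68  66  67  69  47   8  10  39  70 101 149 179
 68  67  66  66  66  68  68  49   7  10  63 152 200 217 229
 69  68  66  66  67  67  68  48   7   8  81 189 232 226 224
 67  68  67  66  67  67  67  48  10   9  86 190 229 224 223
 68  68  66  66  66  68  67  48   8   8  72 177 224 222 222
 67  67  67  66  66  67  66  47   8   8  60 152 193 200 222
 69  67  67  67  67  66  66  46   8  10  49 109 124 146 206
 68  68  68  66  67  67  67  47  10  12  40  68  68  94 161
 68  66  67  67  67  68  67  46   9  11  42  71  75  78 119
 67  68  67  66  66  66  67  47  10  12  43  73  76  72 106
 67  67  67  66  67  67  67  46   7  12  45  72  74  72 101
 68  67  66  66  67  67  67  47   8  15  37  62  99 131 145
top 0 [253.5 143.7]
 36  50  68  95 103 106 
[... 3986 characters left out ...]
31 216 157 149 153 152 149 148 150 152 152 151
105 104 105 109 145 191 132 155 152 152 153 152 150 150 149
104 106 121 191 151 104 114 154 152 151 152 151 151 151 150
111 153 136  92  97 100 106 152 149 150 149 149 148 149 149
215  96  97  96  97 102 112 151 149 149 149 150 151 152 150
 98  96  96  95  96  96 109 126 149 150 151 151 148 150 150
 96  97  96  95  95  94  97 135 149 151 150 150 149 148 149
 97  97  95  95  95  95  98 119 149 106 106 107 106 108 142
 96  96  95  94  96  99 104 100 105 106 105 105 106 105 106
 96  96  96  98  98  98 109 118 106 106 106 108 107 108 106
t 27.5 tcp [0.5543 0.0189 0.2658] yaw -80.1 F [ 0.2 -0.5 -0.1] gap 41.7
shift [-0.3597  0.031   0.006 ] turn -5.1
```

```bash
cat > tri.py <<'E'
from h import *
import sys
from scipy.optimize import least_squares as ls
H=lambda x,y,z:[.5545+.985*x-.172*y,.0185+.172*x+.985*y,z]
c=arm.get_calibration("wrist"); w=cv2.imread(f"pics/e_w{sys.argv[1]}.png"); s=cv2.imread(f"pics/e_s{sys.argv[1]}.png")
def face(im,p,n):
    best=None
    for dy in range(-8,9,2):
        for dx in range(-6,7,3):
            q=(int(p[0])+dx,int(p[1])+dy)
            if not(0<=q[0]<512 and 0<=q[1]<384):continue
            m=np.zeros((386,514),np.uint8); cv2.floodFill(im.copy(),m,q,0,(9,)*3,(9,)*3,4|cv2.FLOODFILL_MASK_ONLY|cv2.FLOODFILL_FIXED_RANGE)
            ys,xs=np.where(m[1:-1,1:-1]); v=im[q[1],q[0]].mean()
            print(n,q,"v",int(v),"area",len(xs),"c",round(xs.mean(),1),round(ys.mean(),1),"box",xs.min(),xs.max(),ys.min(),ys.max()) if 15<len(xs)<900 else 0
for y in map(float,sys.argv[2:]):
    for n,i in(("wrist",w),("scene",s)): 
        p=proj(n,H(0,y,.2))[0]; print(n,y,p.round(1)); face(i,p,n)
E
python3 tri.py 1 0 .08 2>&1| awk '{k=$1; for(i=4;i<=NF;i++)k=k" "$i; if(!(k in a)){a[k]=1;print}}' | cut -c1-110
```

```text
wrist 0.0 [252.2 202.7]
wrist (246, 194) v 91 area 758 c 250.1 189.4 box 227 273 170 208
wrist (249, 194) v 94 area 592 c 251.1 192.7 box 230 273 175 208
wrist (252, 194) v 93 area 668 c 249.9 191.0 box 229 273 172 208
wrist (255, 194) v 88 area 780 c 251.0 188.7 box 228 273 172 208
wrist (258, 194) v 91 area 768 c 250.2 189.3 box 227 273 170 208
wrist (246, 196) v 91 area 778 c 250.4 189.1 box 227 273 170 208
wrist (249, 196) v 92 area 715 c 250.7 190.0 box 229 273 172 208
wrist (252, 196) v 92 area 723 c 250.0 190.0 box 227 273 170 208
wrist (255, 196) v 89 area 780 c 251.0 188.8 box 228 273 172 208
wrist (258, 196) v 89 area 781 c 251.0 188.7 box 227 273 172 208
wrist (246, 198) v 95 area 523 c 251.9 194.5 box 241 273 180 208
wrist (249, 198) v 92 area 765 c 250.2 189.3 box 227 273 170 208
wrist (252, 198) v 93 area 533 c 251.6 193.9 box 236 273 177 208
wrist (255, 198) v 90 area 782 c 251.0 189.0 box 228 273 172 208
wrist (249, 200) v 88 area 777 c 250.9 188.7 box 228 273 173 208
wrist (252, 200) v 95 area 519 c 251.8 194.5 box 241 273 180 208
wrist (258, 200) v 96 area 505 c 251
[... 2154 characters left out ...]
box 149 167 190 209
wrist (153, 200) v 191 area 362 c 158.0 199.5 box 149 167 190 209
wrist (150, 204) v 193 area 362 c 158.0 199.5 box 149 167 190 209
wrist (153, 208) v 197 area 361 c 158.0 199.5 box 149 167 190 209
scene 0.08 [255.3 195.9]
scene (255, 195) v 224 area 26 c 255.1 197.6 box 251 259 195 200
scene (252, 197) v 223 area 26 c 254.9 197.5 box 251 259 194 200
scene (255, 199) v 222 area 26 c 254.9 197.5 box 251 259 194 200
scene (258, 199) v 221 area 26 c 254.7 197.3 box 251 258 194 200
scene (252, 201) v 148 area 268 c 255.8 211.4 box 250 261 197 225
scene (255, 201) v 149 area 273 c 255.8 211.4 box 250 261 197 225
scene (255, 203) v 150 area 279 c 255.6 211.2 box 247 262 197 225
```

Run:
```python
from h import *
from scipy.optimize import least_squares as ls
c=arm.get_calibration("wrist")
def sol(a,b): 
    r=ls(lambda p:np.r_[proj("wrist",p,c)[0]-a,proj("scene",p)[0]-b],[.55,.05,.2]); d=r.x-[.5545,.0185,0]
    print(r.x.round(4),"local",round(.985*d[0]+.172*d[1],4),round(-.172*d[0]+.985*d[1],4),"res",r.fun.round(1))
sol((252,218.3),(225.3,183.3)); sol((158,199.5),(255.2,197.5))
```

```text
[0.5409 0.0161 0.1986] local -0.0138 0.0 res [ 0.1 -0.1  0.5 -0.2]
[0.5421 0.0977 0.1964] local 0.0015 0.0801 res [-0.   0.  -0.1  0. ]
```

Triangulated handle ends: paddle z≈0.199, rod z≈0.196 (0.200 expected at the bottom, leaning slightly) — both are down. Now the last rod.

```bash
python3 -m jog '[[-0.1,-0.03,0.003,0,-1],[-0.1,-0.075,0.006,0,-2],[-0.1,-0.12,0.01,0,-3],[-0.1,-0.165,0.014,0,-4],[-0.1,-0.21,0.018,0,-5]]' >/dev/null;python3 -m jog '[[-0.1,-0.045,-0.001,0,0],[-0.1,-0.09,-0.001,0,0],[-0.1,-0.125,-0.001,0,0],[-0.1,-0.14,-0.001,0,0],[-0.1,-0.14,-0.001,0,0]]'; python3 go.py .462 .3679 .122 -75
```

```text
time: 28.5
tcp_pos: [0.465, 0.3593, 0.2655]
ee_rot: [0.001, 0.793, -0.609, -0.0]
wrist_force: [0.9, 0.1, -0.0]
finger_gap: 0.449
t 28.5 tcp [0.465  0.3593 0.2655] yaw -74.98 F [ 0.9  0.1 -0. ] gap 41.7
shift [-0.0092  0.0004  0.1435] turn 0.02
```

```bash
python3 -m jog '[[-0.1,-0.009,0,0.015,0],[-0.1,-0.009,0,0.05,0],[-0.1,-0.009,0,0.09,0],[-0.1,-0.009,0,0.125,0],[-0.1,-0.009,0,0.142,0]]' 20 >/dev/null; python3 -m jog '[[-0.1,0,0,0,0],[-0.7,0,0,0,0],[-0.8,0,0,0,0],[-0.8,0,0,0,0],[-0.8,0,0,0,0]]' 20; python3 -m jog '[[-0.8,0,0.01,-0.02,0],[-0.8,0,0.03,-0.05,0],[-0.8,0,0.04,-0.09,0],[-0.8,0,0.04,-0.13,0],[-0.8,0,0.04,-0.165,0]]' 20 >/dev/null; python3 -m jog '[[-0.8,0,0,0,0]]'; python3 go.py .70 .26 .29 -80
```

```text
time: 29.5
tcp_pos: [0.4638, 0.3673, 0.1265]
ee_rot: [-0.001, 0.793, -0.609, 0.0]
wrist_force: [-1.1, -0.2, 6.2]
finger_gap: 0.193
time: 30.1
tcp_pos: [0.4255, 0.3573, 0.296]
ee_rot: [-0.004, 0.793, -0.609, 0.001]
wrist_force: [-0.1, 0.4, -0.8]
finger_gap: 0.192
t 30.1 tcp [0.4255 0.3573 0.296 ] yaw -75.09 F [-0.1  0.4 -0.8] gap 17.9
shift [ 0.1646 -0.2402  0.0072] turn 4.91
```

```bash
python3 -m jog '[[-0.8,0.015,-0.022,0,0],[-0.8,0.04,-0.058,0,1],[-0.8,0.065,-0.096,0,2],[-0.8,0.091,-0.134,0,3],[-0.8,0.118,-0.172,0,5]]' 15 >/dev/null; python3 go.py .719 -.024 .29 -80
```

```text
t 30.6 tcp [0.6229 0.286  0.2895] yaw -80.14 F [ 0.3  1.4 -0.8] gap 17.8
shift [ 0.3219 -0.0416 -0.0005] turn -0.14
```

```bash
python3 -m jog '[[-0.8,0.02,-0.03,0,0],[-0.8,0.06,-0.045,0,0],[-0.8,0.105,-0.045,0,0],[-0.8,0.15,-0.045,0,0],[-0.8,0.195,-0.045,0,0]]' 15 >/dev/null;python3 -m jog '[[-0.8,0.045,0,0,0],[-0.8,0.085,0,0,0],[-0.8,0.115,0,0,0],[-0.8,0.125,0.002,0.02,0],[-0.8,0.125,0.002,0.05,0]]' 10 >/dev/null; python3 -m jog '[[-0.8,0,0,0.04,0],[-0.8,0,0,0.075,0],[-0.8,0,0,0.085,0],[-0.8,0,0,0.085,0]]' 6; python3 go.py .717 -.024 .155 -80
```

```text
time: 32.0
tcp_pos: [0.7181, -0.021, 0.1537]
ee_rot: [0.001, 0.765, -0.643, -0.001]
wrist_force: [-1.2, -1.1, 0.3]
finger_gap: 0.194
t 32.0 tcp [ 0.7181 -0.021   0.1537] yaw -80.1 F [-1.2 -1.1  0.3] gap 18.0
shift [ 0.0028  0.0016 -0.0013] turn -0.1
```

```bash
python3 -m jog '[[-0.8,0.003,0.01,0,0],[-0.8,0.003,0.025,0,0],[-0.8,0.003,0.04,0,0],[-0.8,0.003,0.055,0,0],[-0.8,0.003,0.07,0,0]]' 6; python3 -m jog '[[-0.8,0,0.012,0,0],[-0.8,0,0.024,0,0],[-0.8,0,0.032,0,0],[-0.8,0,0.0355,0,0],[-0.8,0,0.0355,0,0]]' 6; python3 meas.py r1
python3 - <<'E'
from h import *
a=cv2.imread("pics/s4.png") # rod1 vertical ref wrist not saved; use w5/p1 profile
for n in("w5","r1"):
    g=cv2.imread(f"pics/{n}.png")[:,244:258].mean((1,2)); print(n,g[170:275:2].astype(int).tolist())
E
```

```text
time: 32.5
tcp_pos: [0.6502, -0.0364, 0.1581]
ee_rot: [-0.001, 0.765, -0.643, 0.002]
wrist_force: [2.4, -0.4, -0.8]
finger_gap: 0.19
time: 33.0
tcp_pos: [0.615, -0.0422, 0.1554]
ee_rot: [-0.0, 0.765, -0.644, 0.0]
wrist_force: [-0.0, -0.1, -1.1]
finger_gap: 0.191
33.05 [ 0.6152 -0.0422  0.1552] [173. 185. 198. 210. 285.]
w5 [140, 141, 123, 70, 63, 97, 105, 63, 61, 60, 60, 61, 59, 59, 60, 69, 84, 85, 84, 84, 85, 84, 84, 84, 85, 84, 84, 84, 84, 84, 85, 84, 84, 84, 83, 84, 111, 135, 136, 136, 135, 135, 136, 135, 69, 30, 42, 38, 44, 44, 45, 48, 48]
r1 [88, 86, 82, 75, 67, 99, 114, 78, 66, 66, 64, 64, 64, 63, 64, 79, 89, 89, 89, 89, 88, 89, 89, 89, 89, 89, 89, 89, 88, 89, 89, 88, 88, 89, 89, 115, 145, 144, 144, 144, 145, 144, 145, 143, 75, 35, 43, 41, 48, 48, 49, 52, 52]
```

Tilt profile equals that of the first rod when vertical. Over to the right well and down.

```bash
python3 -m jog '[[-0.8,0,-0.004,-0.005,0],[-0.8,0,-0.004,-0.03,0],[-0.8,0,-0.004,-0.065,0],[-0.8,0,-0.004,-0.095,0],[-0.8,0,-0.004,-0.105,0]]' 8 >/dev/null; python3 -m jog '[[-0.8,0.002,0.01,0,0],[-0.8,0.005,0.028,0,0],[-0.8,0.01,0.045,0,0],[-0.8,0.01,0.053,0,0],[-0.8,0.01,0.053,0,0]]' >/dev/null; python3 -m jog '[[-0.8,0,0,0.0,0]]' ; python3 go.py .5683 -.0603 .25 -80; python3 meas.py r2
python3 - <<'E'
from h import *
print(proj("wrist",[[.5545+.172*.08-.172*y+.985*x,.0185-.0788+.985*y+.172*x,.095] for x,y in((.016,.016),(-.016,-.016))]).round(1).tolist())
w=cv2.imread("pics/r2.png").mean(2)
for r in(170,174,178): print(r,w[r,225:280].astype(int).tolist())
print([int(v) for v in w[150:205,240]],[int(v) for v in w[150:205,264]])
E
```

```text
time: 34.15
tcp_pos: [0.5688, -0.0603, 0.2596]
ee_rot: [0.0, 0.765, -0.644, -0.0]
wrist_force: [0.7, 0.3, -0.1]
finger_gap: 0.192
t 34.15 tcp [ 0.5688 -0.0603  0.2596] yaw -80.11 F [ 0.7  0.3 -0.1] gap 17.9
shift [-0.0001  0.0005  0.0096] turn -0.11
34.2 [ 0.569  -0.0602  0.2596] [173. 185. 198. 210. 285.]
[[237.4, 165.7], [265.5, 193.2]]
170 [198, 199, 200, 201, 197, 200, 197, 199, 189, 162, 152, 119, 81, 76, 103, 136, 135, 137, 138, 136, 141, 140, 138, 137, 137, 140, 138, 138, 136, 137, 138, 139, 138, 196, 198, 198, 197, 126, 75, 86, 126, 131, 153, 170, 172, 173, 172, 172, 172, 173, 174, 172, 110, 89, 87]
174 [200, 198, 199, 199, 200, 198, 202, 198, 194, 179, 176, 125, 81, 80, 105, 136, 139, 137, 141, 140, 138, 138, 139, 133, 133, 131, 130, 115, 131, 132, 134, 138, 194, 200, 199, 198, 200, 128, 75, 85, 126, 125, 149, 169, 172, 172, 174, 172, 171, 174, 173, 172, 108, 81, 87]
178 [200, 199, 199, 200, 199, 200, 198, 198, 193, 174, 177, 134, 87, 75, 105, 132, 133, 130, 131, 81, 61, 59, 59, 64, 59, 65, 65, 69, 67, 64, 59, 64, 62, 61, 90, 183, 189, 127, 75, 101, 128, 132, 160, 173, 169, 170, 172, 173, 174, 171, 171, 174, 89, 85, 88]
[197, 198, 199, 198, 198, 199, 200, 199, 199, 200, 198, 200, 179, 156, 162, 165, 167, 166, 163, 135, 136, 136, 134, 137, 136, 134, 136, 138, 132, 97, 89, 85, 89, 89, 87, 88, 88, 81, 70, 68, 81, 87, 148, 195, 195, 198, 197, 199, 199, 192, 136, 83, 84, 85, 85] [200, 198, 201, 198, 200, 143, 140, 141, 140, 138, 172, 172, 149, 125, 116, 84, 87, 83, 88, 84, 86, 82, 87, 85, 85, 84, 87, 89, 101, 95, 99, 99, 96, 99, 99, 99, 99, 96, 98, 98, 102, 113, 136, 144, 143, 159, 172, 170, 173, 165, 120, 87, 86, 83, 85]
```

```bash
python3 -m jog '[[-0.8,-0.001,-0.001,0.02,0],[-0.8,-0.001,-0.001,0.04,0],[-0.8,-0.001,-0.001,0.06,0],[-0.8,-0.001,-0.001,0.08,0],[-0.8,-0.001,-0.001,0.1,0]]' 8;python3 -m jog '[[-0.8,0,0,0.004,0],[-0.8,0,0,0.007,0],[-0.8,0,0,0.009,0],[-0.8,0,0,0.011,0],[-0.8,0,0,0.013,0]]'; python3 -m jog '[[-0.8,0,0,0.002,0],[-0.8,0,0,0.004,0],[-0.8,0,0,0.004,0]]'
```

```text
time: 34.7
tcp_pos: [0.5699, -0.0589, 0.1589]
ee_rot: [0.0, 0.766, -0.643, -0.0]
wrist_force: [0.2, 0.2, -1.6]
finger_gap: 0.195
time: 35.2
tcp_pos: [0.5698, -0.0593, 0.1477]
ee_rot: [-0.0, 0.765, -0.643, 0.0]
wrist_force: [0.8, -0.3, -0.5]
finger_gap: 0.191
time: 35.5
tcp_pos: [0.5702, -0.0592, 0.1447]
ee_rot: [-0.001, 0.765, -0.643, 0.001]
wrist_force: [0.7, 1.4, 7.1]
finger_gap: 0.195
```

```bash
python3 -m jog '[[-0.1,0,0,0,0],[-0.1,0,0,0,0],[-0.1,0,0,0,0],[-0.1,0,0,-0.02,0],[-0.1,0,0,-0.06,0]]' >/dev/null;python3 -m jog '[[-0.1,0,0,-0.04,0],[-0.1,0,0,-0.07,0],[-0.1,0,0,-0.07,0]]'; python3 ends.py 2 >/dev/null; for y in .08 0 -.08; do python3 tri.py 2 $y | awk '{k=$1; for(i=6;i<=NF;i++)k=k" "$i; if(!(k in a)){a[k]=1;print}}' | awk '$7<600'| cut -c1-100 | head -14;done
```

```text
time: 36.3
tcp_pos: [0.5705, -0.0594, 0.2778]
ee_rot: [-0.002, 0.765, -0.643, 0.003]
wrist_force: [0.1, 0.2, 0.6]
finger_gap: 0.447
wrist 0.08 [ 82.  201.1]
wrist (79, 193) v 192 area 252 c 84.0 198.3 box 76 91 190 207
wrist (82, 193) v 194 area 250 c 83.9 198.3 box 76 91 190 207
wrist (88, 193) v 195 area 249 c 83.9 198.3 box 76 91 190 207
wrist (85, 195) v 194 area 251 c 83.9 198.3 box 76 91 190 207
wrist (88, 199) v 192 area 253 c 84.0 198.3 box 76 91 190 207
wrist (85, 201) v 196 area 247 c 83.9 198.2 box 76 91 190 207
wrist (76, 203) v 57 area 488 c 61.2 201.8 box 30 95 176 225
wrist (76, 207) v 85 area 89 c 82.8 210.5 box 73 92 206 217
wrist (82, 207) v 187 area 254 c 83.9 198.4 box 76 92 190 207
wrist (85, 207) v 187 area 254 c 84.0 198.4 box 76 92 190 207
wrist (76, 209) v 83 area 83 c 82.8 210.3 box 73 92 206 215
wrist (79, 209) v 89 area 93 c 83.7 210.6 box 73 94 205 217
wrist (82, 209) v 90 area 97 c 84.3 210.5 box 73 95 205 216
wrist 0.0 [159.8 201.9]
wrist (165, 193) v 103 area 393 c 170.7 194.2 box 154 186 182 206
wrist (165, 195) v 101 area 402 c 170.8 194.3 box 154 18
[... 874 characters left out ...]
240 260 194 203
wrist (249, 196) v 132 area 157 c 250.5 197.4 box 240 260 194 202
wrist (252, 196) v 132 area 162 c 250.6 197.6 box 240 260 194 203
wrist (255, 196) v 133 area 168 c 250.5 197.6 box 240 260 194 203
wrist (258, 196) v 135 area 170 c 250.5 197.7 box 240 260 194 203
wrist (249, 198) v 133 area 164 c 250.7 197.6 box 240 260 194 203
wrist (249, 200) v 132 area 161 c 250.6 197.5 box 240 260 194 202
wrist (252, 200) v 135 area 169 c 250.5 197.7 box 240 260 194 203
wrist (255, 202) v 141 area 154 c 250.1 197.6 box 240 260 194 203
scene -0.08 [192.1 177. ]
scene (186, 174) v 105 area 163 c 174.1 169.7 box 162 188 160 178
scene (189, 178) v 154 area 36 c 190.3 179.6 box 186 194 176 182
```

```bash
python3 -m jog '[[-0.1,0,0,-0.03,0],[-0.1,0,0,-0.07,0],[-0.1,-0.0,0.02,-0.1,0],[-0.1,0,0.06,-0.11,0],[-0.1,0,0.1,-0.11,0]]' >/dev/null; python3 -m jog '[[-0.1,-0.04,0.03,0,0],[-0.1,-0.08,0.05,0,0],[-0.1,-0.12,0.05,0,0],[-0.1,-0.12,0.05,0,0]]'
python3 - <<'E'
from h import *
from scipy.optimize import least_squares as ls
c=arm.get_calibration("wrist"); w=arm.read_camera("wrist"); t=arm.read_camera("top"); s=arm.read_camera("scene")
for n,i in(("w",w),("t",t),("s",s)): cv2.imwrite(f"pics/f_{n}.png",i)
t0=cv2.imread("pics/top0.png")
for nm,i in(("before",t0),("after",t)):
    g=cv2.resize(cv2.cvtColor(i[100:215,325:410],cv2.COLOR_BGR2GRAY),None,fx=4,fy=4,interpolation=cv2.INTER_CUBIC)
    C=cv2.HoughCircles(g,cv2.HOUGH_GRADIENT,1,50,param1=80,param2=22,minRadius=34,maxRadius=50)
    if C is not None:
        for x,y,r in C[0]: print(nm,[round(x/4+325,1),round(y/4+100,1)],"r",round(r/4,1),unproj("top",[[x/4+325,y/4+100]],.074)[0].round(3))
print("pred tub px",proj("top",[[.4715,-.3312,.074]]).round(1))
p=proj("top",[[.474,-.333,.074]])[0].astype(int); print(t[p[1],p[0]])
print("scene tub lid",proj("scene",[.4715,-.3312,.074]).round(1)); q=proj("scene",[.4715,-.3312,.074])[0].astype(int); print(s[q[1]-9:q[1]+22:3,q[0]-12:q[0]+13:3].min(2))
print("rod2 end"); r=ls(lambda p:np.r_[proj("scene",p)[0]-[190.3,179.6],p[0]*.172-p[1]*.985-(.5545*.172-.0185*.985+.08)],[.57,-.06,.2]); print(r.x.round(3))
E
```

```text
time: 37.35
tcp_pos: [0.3999, 0.0362, 0.3824]
ee_rot: [-0.0, 0.767, -0.642, -0.0]
wrist_force: [-0.0, -0.2, 0.5]
finger_gap: 0.449
before [np.float32(356.4), np.float32(127.4)] r 10.1 [ 0.634 -0.307  0.074]
before [np.float32(387.1), np.float32(130.9)] r 10.7 [ 0.622 -0.404  0.074]
after [np.float32(387.6), np.float32(132.6)] r 10.4 [ 0.616 -0.405  0.074]
after [np.float32(366.9), np.float32(179.1)] r 9.6 [ 0.468 -0.334  0.074]
after [np.float32(356.6), np.float32(127.4)] r 10.1 [ 0.634 -0.307  0.074]
pred tub px [[365.9 178.1]]
[220 217 222]
scene tub lid [[150.7 162.5]]
[[139 139 139 139 137 155 141 142 142]
 [138 139 139 159 106 110  94 173 142]
 [139 189  91 224 224 225 224 179 110]
 [108 117 224 224 224 224 224 224  94]
 [106 219 224 224 224 224 224 224 100]
 [107 136 223 224 224 224 212 133 139]
 [166 181 142 137 141 142 148 111 115]
 [181 183 115 126 127 127 138 131 116]
 [179 176 125 127 128 140 138 134 115]
 [183 126 126 124 133 138 138 133 118]
 [183 128 127 120 131 137 138 135 140]]
rod2 end
[ 0.576 -0.059  0.198]
```

Run:
```python
from h import *
a=cv2.imread("pics/e_s1.png");b=cv2.imread("pics/f_s.png")
d=lambda x,y:cv2.absdiff(x,y).max(2)
print("paddle/rod1 handles scene change",(d(a,b)[178:215,218:232]>30).sum(),(d(a,b)[192:225,248:262]>30).sum())
t0=cv2.imread("pics/top0.png");t=cv2.imread("pics/f_t.png"); print("white bystander change px",(d(t0,t)[119:147,374:401]>30).sum(),"blue",(d(t0,t)[114:141,343:370]>30).sum())
# top: bright squares over holder
H=lambda y,z:[.5545-.172*y,.0185+.985*y,z]
s=arm.read_state(); print(s["time"],s["wrist_force"].round(1)); 
arm.hand_in()
```

```text
paddle/rod1 handles scene change 122 17
white bystander change px 0 blue 0
37.5 [ 0.4 -0.5  0.7]
the job is handed in; nothing more can be done
```

Run:
```python
from h import *
for n in("e_s1","e_s2","f_s"):
    i=cv2.imread(f"pics/{n}.png").min(2); print(n); print("\n".join(" ".join(f"{v:3d}" for v in r) for r in i[179:190,216:233]))
```

```text
e_s1
104 103 103 105 105 104 101 103 105 105 106 107 105 105 104 104 104
102 102 104 104 105 106 105 104 105 107 106 106 106 104 104 102 104
103 104 105 106 105 105 105 106 125 167 150 121 120 104 105 105 105
105 105 105 105 104 105 106 125 168 168 167 168 166 150 131 113 105
105 106 105 105 104 106 125 168 167 167 167 166 165 141 140 132 109
105 106 105 106 108 125 166 167 168 167 165 141 141 140 133 112 110
105 105 107 108 109 125 141 149 161 165 141 140 141 139 119 112 109
107 107 107 108 110 126 141 142 142 142 141 141 139 119 112 113 110
109 108 107 107 109 125 141 142 141 142 141 141 134 113 112 113 110
107 107 107 106 107 118 142 141 142 141 141 141 133 113 114 113 112
109 109 108 108 108 118 141 141 142 142 142 141 133 114 114 113 111
e_s2
104 104 104 104 105 104 101 104 105 106 106 106 106 105 104 105 105
102 101 104 104 106 106 105 105 105 110 109 107 106 105 105 103 105
104 104 105 106 105 106 104 108 154 230 206 141 140 107 107 105 105
104 105 105 105 105 106 109 153 232 232 232 231 230 210 206 139 110
105 107 106 105 105 109 152 231 231 231 231 231 232 231 230 212 144
10
[... 457 characters left out ...]
 142 139 137  98  98
135 136 139 139 141 142 139 140 140 144 144 142 141 137  98  97  98
138 138 139 143 140 141 140 142 169 222 205 163 160 100 101  99  99
138 140 139 139 140 139 142 170 223 223 223 223 222 197 193 131  99
140 140 139 140 138 141 168 223 223 223 223 223 223 223 221 198 114
139 139 138 141 144 168 222 222 223 223 222 223 223 222 198 129 114
 99 103 139 142 142 140 164 167 208 222 222 222 222 219 152 128 114
102 102 102 106 141 120 143 143 142 137 167 206 202 151 129 128 115
103 103 101 102 103 124 143 143 143 142 134 142 138 129 129 128 115
101 102 102 101 100 115 143 143 143 143 143 143 139 129 129 129 114
103 103 104 102 102 115 143 143 143 143 143 143 138 130 130 128 115
```

The job is done and handed in at 37.5 s. No measured force came near the 120 N wrist limit (the peak was 32 N).

- **Tub:** I lifted it off the holder first and set it down in the free half of the tray, releasing it only after floor contact (about 9 N). The last pictures show its lid within 4 mm of where I put it and upright. The two bystander tubs had not changed by a single pixel.
- **Tools:** I took each one from the rack and turned it upright by pressing its head against the holder's far face. One rod is in each well and the paddle is in the slot. The purple rod and blue paddle look-alikes were not touched.
- **Depth:** Both rods met the well floor at the same height. The handle ends measured about 0.196 m and 0.198 m for the rods and 0.199 m for the paddle, against 0.200 m expected at the bottom. The second rod's figure comes from one camera only.

**Checks that went wrong or disagreed:**
- The paddle jammed about 20 mm into the slot and slid up in the jaws, with a peak wrist force of 32 N. It dropped to the bottom when I loosened the grip. It now leans about 5° towards the robot inside the slot's play.
- My last change check flagged the paddle's area. Comparing the pictures afterwards showed only a change of shadow, with the outline of the handle end unmoved.

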